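# Unscrew the guard cap and load the portion rings

## Robot

A 6-joint arm with a two-finger parallel gripper is mounted at the origin on the work surface. World frame = base frame: x ahead of the robot, y to its left, z up, the work surface at z = 0. Lengths are in m, angles in rad, forces in N, time in s.
With the tool pointing down it reaches from about 0.25 to 0.775 m from the base axis. Payload 4 kg.
Tool frame: the origin (TCP) lies at the very end of the fingers, on their centre line; the grasp point (between the pads) lies 19 mm behind it; y points along the fingers, x is the direction in which the jaws open and shut, and the axes are right-handed (so a half turn about y gives the same grasp; the last joint's range is limited). The gripper opens to 94 mm and grips with 3 to 60 N. Pads are 16 mm wide; open, the fingers measure 119 mm over their backs; the gripper's body (75 mm by 177 mm) begins 78 mm behind the grasp point.
Start: joints at [-1.218, 0.087, 1.371, -0, 1.684, -0.103], TCP at [0.242, -0.494, 0.206] pointing down, gripper open.
Joint ranges: [-3.1, 3.1], [-0.76, 2.03], [0.27, 2.55], [-1.08, 4.22], [0.17, 2.65], [-2.57, 2.57]. Speed limits (rad/s): [2.79, 2.79, 3.14, 3.14, 3.14, 3.14].

## Interface

Orientations are given as [roll, pitch, yaw] about the fixed x, y, z axes, in that order (R = Rz(yaw) Ry(pitch) Rx(roll)).
In Python, from bench import robot, snapshot, workorder gives the robot as it stands.
- The arm moves only by the tool play_rows, never from a script. Its argument "steps" is a list of rows, each an object of numbers: "x", "y", "z": the shift along the world's x, y, z in m; "rx", "ry", "rz": the turn, a rotation vector about the world's x, y, z in rad; "hand": the finger opening in m, from 0 to 0.094. A call has 1 to 8 rows; each row shifts and turns the commanded pose from where the row before left it; what a row does not reach is not made up. A row lasts 1/8 s, in which the tool goes at most 62.5 mm and 10.7 degrees, less where a joint would pass 70% of its speed; a pose out of reach is approached as far as the arm can. A call is refused whole if a number of a shift passes 0.0625 or a number of a turn 0.188, either way. A call with a gripper value outside its range is refused whole. The fingers move at their own pace and stop on an object; the grip force is fixed at half the most. Time passes only in rows, so rows that do not move let the fingers close. It gives the time, the measured TCP pose, the force and the opening at its end, in the units of the state.
- robot.get_obs(): the state, without advancing time (a new reading comes with each control period).
- snapshot(name): name is "scene" or "top" or "wrist"; returns a dict with "color" (420x560x3 uint8, red, green, blue), "range_z" (420x560 float32, m along the optical axis (not along the pixel's ray), 0 where there is no reading), "fov_y" (degrees; the focal length in pixels is half the picture's height over the tangent of half this angle, whatever the lens; pixels are square), "cx", "cy" (the principal point, pixels), "k1" (the pictures are not rectified: a ray, as slopes to the right and down, at radius r is drawn at 1 + k1 r^2 times it, then the intrinsics apply), "T" (4x4, takes a point from camera to world coordinates). Camera axes: x right, y down, z forward; pixel columns grow to the right and rows downward; lengths in m; the calibration is good to about 2 mm. A picture is of the moment at which its call begins.
- workorder.close_job(): hands the job in, once; it reports no verdict.
The state is a dict: "time": time; "joint_positions": joint angles; "qvel": joint speeds; "joint_torque": joint torques, N m; "tool_pos": TCP position; "ee_rot": TCP orientation; "wrist_force": force on the tool from outside, world axes, zero at the start; "wrist_torque": the same for the moment, N m; "width": finger opening in m.
Only numpy, scipy, OpenCV 4.12 (cv2) and the standard library are available. Lean on these libraries where they do the work, as an engineer would, in place of code of your own. Each camera call takes 0.05 s, during which the arm holds its last target.

## Task

Make the gauge stand ready for service: unscrew its black cap (counter-clockwise, several twists) and lift it off, take off the red guard sleeve underneath, and stand both the right way up in the dark steel tray. Then thread every portion ring lying on the counter onto the spindle, widest at the bottom and each next one narrower up to the narrowest on top, all lying flat and fully down. Leave everything else on the counter where it stands.

Things in the scene. Friction and masses are not known exactly. Their poses are not given: they have to be found in the camera images.
- stand: fixed gauge stand: aluminium base plate 120 x 120 x 20 mm with an upright steel spindle at its centre. Origin: centre of the plate's underside, z up along the spindle. The spindle is 26 mm thick for 40 mm above the plate, then a groove with the collar, then a 24 mm locking lip, its top 54 mm above the plate. The cap's inside lug passes the lip's one gap only when fully unscrewed
- plate_top (a point): point on the spindle's axis at the top face of the base plate, 20 mm above the counter, where the lowest ring sits
- spindle_top (a point): point on the spindle's axis at its very top, 74 mm above the counter
- collar (a joint): brass collar in the spindle's groove, driven by the cap's lug: 0 rad = cap tight, grows as the cap is turned counter-clockwise seen from above, end stop at 4.65 rad (3/4 turn), friction about 0.2 N m, stays where left. The cap follows with up to 0.15 rad of play and does not rise while turning. From about 4.5 rad on it lifts straight off; before that it is locked: do not force it
- cap: black ribbed screw cap, 46 mm in diameter (48 over the ribs), 27 mm tall, 90 g, white stripe on top along its own +x; open underneath (28 mm bore, 21 mm deep, one small lug inside). Origin: centre of its lower rim; z up through its closed top. Screwed on, its lower rim is 53 mm above the counter and its top 80 mm. It is free of the spindle once raised more than 25 mm
- sleeve: red plastic guard sleeve, a tube 50 mm outside, 33 mm bore, 28 mm tall, 60 g, standing on the base plate around the spindle below the cap (6 mm gap between them). Origin: centre of its underside; z up
- tray: fixed shallow dark steel parts tray, 200 x 120 mm outside (long side along its x), rim 22 mm above the counter, walls 4 mm, floor about 4 mm thick; empty at the start. Origin: centre of its underside; z up
- shaker: bystander: glass salt shaker with steel top, 40 mm diameter, 65 mm tall; origin centre of underside, z up. Stands among the rings
- cups: bystander: stack of paper cups, 80 mm diameter, 115 mm tall; origin centre of underside
- foilbox: bystander: long white cardboard box with a red band, 55 x 310 x 55 mm; origin centre of underside
- jar: bystander: closed jar with a green lid, 70 mm diameter, 110 mm tall; origin centre of underside
- ring_blue: blue plastic portion ring, 62 mm outside diameter, 33 mm bore, 10 mm thick, 55 g, lying flat on the counter at the start (may be absent). Origin: centre of its underside; z up
- ring_green: green plastic portion ring, 56 mm outside diameter, 33 mm bore, 10 mm thick, 45 g, lying flat on the counter at the start (may be absent). Origin: centre of its underside; z up
- ring_yellow: yellow plastic portion ring, 50 mm outside diameter, 33 mm bore, 10 mm thick, 35 g, lying flat on the counter at the start (may be absent). Origin: centre of its underside; z up
- ring_white: white plastic portion ring, 44 mm outside diameter, 33 mm bore, 10 mm thick, 25 g, lying flat on the counter at the start (may be absent). Origin: centre of its underside; z up
Mind the look-alikes: they are no part of the job. Leave any orange or purple look-alike of the ring_white alone.

How it is judged:
On the way, in this order (a step that is already met when the one before it is completed fails the run):
1. the cap is unscrewed almost to its end or fully (value of joint collar above 4 rad), for 0.1 s.
2. the cap is lifted off the spindle (distance between cap and spindle_top above 0.09 m), for 0.1 s.
3. the guard sleeve is taken off the spindle (horizontal distance between sleeve and plate_top above 0.09 m), for 0.1 s.
At the end, for the whole second after the job is handed in: cap and sleeve stand upright (0.12 rad, right way up) at rest on the tray's floor; every ring present is on the spindle, within 6 mm of its axis, flat within 0.1 rad, stacked without gaps (4 mm): blue (widest) lowest, then green, yellow, white (x of cap in the frame of tray between -0.078 and 0.078 m and y of cap in the frame of tray between -0.038 and 0.038 m and z of each of cap, sleeve in the frame of tray below 0.01 m and angle between each of cap, sleeve's own z axis and vertical below 0.12 rad and linear speed of each of cap, sleeve, ring_blue, ring_green, ring_yellow, ring_white below 0.02 m/s and x of sleeve in the frame of tray between -0.076 and 0.076 m and y of sleeve in the frame of tray between -0.036 and 0.036 m and horizontal distance between each of ring_blue, ring_green, ring_yellow, ring_white and plate_top below 0.006 m and z of ring_blue in the frame of plate_top below 0.004 m and angle between each of ring_blue, ring_green, ring_yellow, ring_white's own z axis and vertical below 0.1 rad and z of ring_green in the frame of plate_top below 0.014 m and z of each of ring_green, ring_yellow, ring_white in the frame of ring_blue above 0.006 m and z of ring_yellow in the frame of plate_top below 0.024 m and z of each of ring_yellow, ring_white in the frame of ring_green above 0.006 m and z of ring_white in the frame of plate_top below 0.034 m and z of ring_white in the frame of ring_yellow above 0.006 m); the robot touches nothing.
It fails at once if a bystander (salt shaker, cups, cardboard box, jar) is pushed more than 3 cm from its place (distance of any of shaker, cups, foilbox, jar from where it was at the start of the episode above 0.03 m).
Of ring_blue, ring_green, ring_yellow, ring_white only 2 to 4 are there at a start; the rules pass over those that are not, and their reading is None.
At some moment in a run one of ring_blue, ring_green, ring_yellow, ring_white may be knocked a few centimetres aside while the robot is not near it.
It also fails if it takes over 210 s, if anything falls off the work surface, if the arm or the gripper's body presses on something with over 40 N, if the wrist force passes 120 N, or if a joint passes its speed limit or range.

## Working session

There is one attempt and no reset: what is moved stays moved. The work goes in short steps, Python scripts to look and compute and a tool call to move; the robot and the scene stay as the last step left them, time stands still between calls to the robot, and variables do not carry over. Pictures are saved under pics/ and viewed, and the job is handed in when it is done.

Besides the shell and the picture viewer there is one more tool, called after "Call:" as name(argument=value, ...), one argument or row to a line, values as JSON. play_rows: Moves the arm, as the interface text tells. Its arguments: {"type":"object","properties":{"steps":{"type":"array"}},"required":["steps"]}

```bash
ls -la; mkdir -p pics; cat > h.py <<'E'
import numpy as np, cv2
from bench import robot, snapshot, workorder
def snap(n,f):
    s=snapshot(n); cv2.imwrite('pics/'+f+'.png',cv2.cvtColor(s['color'],cv2.COLOR_RGB2BGR)); 
    np.savez('pics/'+f+'.npz',**s); return s
def load(f): return dict(np.load('pics/'+f+'.npz'))
def ray(s,u,v):
    f=s['color'].shape[0]/2/np.tan(np.radians(float(s['fov_y']))/2)
    d=np.array([(u-s['cx'])/f,(v-s['cy'])/f],float); p=d.copy()
    for _ in range(30): p=d/(1+s['k1']*(p@p))
    r=s['T'][:3,:3]@np.array([p[0],p[1],1.]); return s['T'][:3,3],r
def at(s,u,v,z):
    o,r=ray(s,u,v); return o+r*(z-o[2])/r[2]
def dep(s,u,v):
    o,r=ray(s,u,v); return o+r*float(s['range_z'][int(round(v)),int(round(u))])
def proj(s,P):
    f=s['color'].shape[0]/2/np.tan(np.radians(float(s['fov_y']))/2)
    p=np.linalg.inv(s['T'])@np.append(P,1); q=p[:2]/p[2]; q=q*(1+s['k1']*(q@q))
    return q*f+[float(s['cx']),float(s['cy'])]
def cloud(s):
    H,W=s['range_z'].shape; f=H/2/np.tan(np.radians(float(s['fov_y']))/2)
    v,u=np.mgrid[:H,:W]; d=np.stack([(u-s['cx'])/f,(v-s['cy'])/f],-1); p=d.copy()
    for _ in range(30): p=d/(1+s['k1']*(p**2).sum(-1,keepdims=True))
    z=s['range_z'][...,None]; P=np.concatenate([p*z,z],-1)
    return P@s['T'][:3,:3].T+s['T'][:3,3]
def crop(f,u0,v0,u1,v1,k,out):
    im=cv2.imread('pics/'+f+'.png')[v0:v1,u0:u1]; cv2.imwrite('pics/'+out+'.png',cv2.resize(im,None,fx=k,fy=k,interpolation=cv2.INTER_CUBIC))
E
python3 - <<'E'
from h import *
for n in ['scene','top','wrist']:
    s=snap(n,n+'0'); print(n,s['fov_y'],s['cx'],s['cy'],s['k1'],s['T'].round(3).tolist())
o=robot.get_obs(); print(o)
E
```

```text
total 12
drwxr-xr-x  3 agent agent 4096 Dec  6 14:08 .
drwxr-xr-x 23 root  root  4096 Dec  6 14:08 ..
drwxr-xr-x  2 agent agent 4096 Dec  6 14:08 pics
scene 52.076914542897406 276.16912100450753 207.31073529886154 0.009583558209088074 [[0.328, 0.498, -0.803, 1.435], [0.944, -0.195, 0.264, -0.285], [-0.025, -0.845, -0.534, 0.692], [0.0, 0.0, 0.0, 1.0]]
top 56.96369577224972 280.68988337102513 204.50544422547648 -0.05172472146060626 [[0.017, -0.988, 0.154, 0.371], [-1.0, -0.017, 0.003, 0.036], [0.0, -0.154, -0.988, 1.244], [0.0, 0.0, 0.0, 1.0]]
wrist 61.120340323022866 278.22990505371456 209.98625967618577 0.022788624694102366 [[0.441, -0.869, -0.225, 0.307], [-0.898, -0.427, -0.108, -0.463], [-0.002, 0.249, -0.968, 0.385], [0.0, 0.0, 0.0, 1.0]]
{'time': 0.15, 'joint_positions': array([-1.21808983e+00,  8.78384106e-02,  1.37186893e+00,  7.26612062e-06,
        1.68358921e+00, -1.03107642e-01]), 'qvel': array([ 0.00072404, -0.00291409, -0.00507786, -0.00086974,  0.00087903,
       -0.00017957]), 'joint_torque': array([ 1.16012885e-03, -3.40644693e+01, -3.02792394e+01,  7.17334868e-02,
        3.04958399e-02, -1.10922763e-04]), 'tool_pos': array([ 0.24196071, -0.49346887,  0.20456334]), 'ee_rot': array([-1.57061377,  0.00169411, -1.11498122]), 'wrist_force': array([-0.35268925, -0.22589384, -0.12743179]), 'wrist_torque': array([-0.02417721, -0.03157318, -0.03853558]), 'width': 0.09411233809471325}
```

View pics/scene0.png

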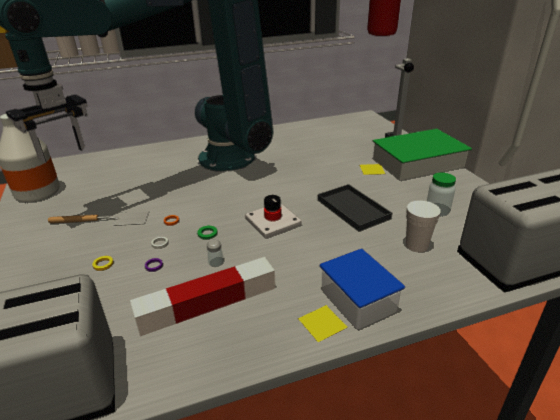

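View pics/top0.png

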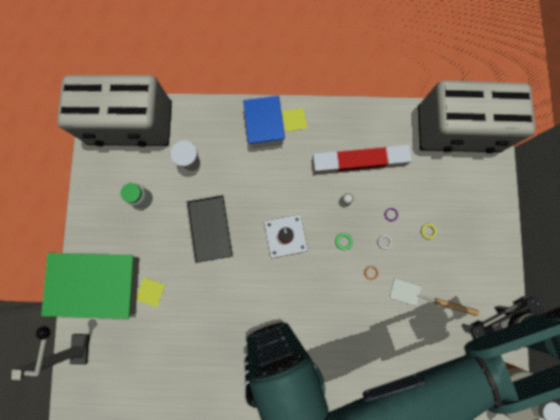

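View pics/wrist0.png

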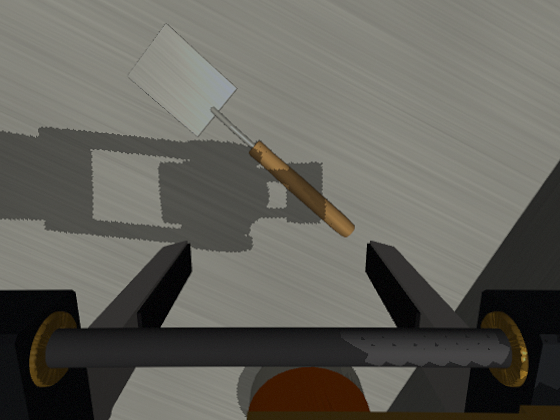

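The top view shows the stand with its black cap at (286,235) and the tray at (210,229). The rings are green (344,241), white (385,242) and yellow (429,231), and no blue one is visible. The purple (391,214) and orange (371,272) rings are decoys. The shaker is at (347,199). Next I'll enlarge this area and measure.

```bash
python3 - <<'E'
from h import *
s=load('top0')
crop('top0',180,180,460,300,2.8,'c0')
P=cloud(s)
for n,u,v,z in [('green',344,241,.01),('white',385,242,.01),('yellow',429,231,.01),('purple',391,214,.01),('orange',371,272,.01),('captop',286,235,.08),('tray',210,229,.004),('shaker',347,199,.06)]:
    print(n,at(s,u,v,z).round(4),dep(s,u,v).round(3))
hsv=cv2.cvtColor(s['color'],cv2.COLOR_RGB2HSV)
for n,u,v in [('green',344,241),('white',385,242),('yellow',429,231),('purple',391,214),('orange',371,272)]:
    Q=P[v-14:v+15,u-14:u+15].reshape(-1,3); m=(Q[:,2]>.006)&(Q[:,2]<.02); Q=Q[m]
    print(n,len(Q),Q.mean(0).round(4),(Q.max(0)-Q.min(0)).round(4),(Q.max(0)+Q.min(0))[:2]/2)
Q=P[190:280,250:330].reshape(-1,3)
m=(Q[:,2]>.07)&(Q[:,2]<.09);print('cap',m.sum(),Q[m].mean(0),np.ptp(Q[m],0))
m=(Q[:,2]>.015)&(Q[:,2]<.025);r=cv2.minAreaRect(Q[m][:,:2].astype(np.float32));print('plate',r)
Q=P[180:280,170:245].reshape(-1,3); m=(Q[:,2]>.016)&(Q[:,2]<.03);print('tray',m.sum(),cv2.minAreaRect(Q[m][:,:2].astype(np.float32)))
E
```

```text
green [ 0.4491 -0.1647  0.01  ] [ 0.45  -0.167 -0.003]
white [ 0.4479 -0.296   0.01  ] [ 0.448 -0.298  0.004]
yellow [ 0.4852 -0.4397  0.01  ] [ 0.486 -0.443  0.001]
purple [ 0.5384 -0.3176  0.01  ] [ 0.54  -0.321 -0.001]
orange [ 0.3527 -0.2496  0.01  ] [ 0.353 -0.252 -0.002]
captop [0.4598 0.0212 0.08  ] [0.46  0.021 0.079]
tray [0.4806 0.265  0.004 ] [0.481 0.265 0.005]
shaker [ 0.5764 -0.1669  0.06  ] [ 0.577 -0.167  0.058]
green 148 [ 0.4479 -0.1647  0.0096] [0.0831 0.0677 0.0096] [ 0.44603347 -0.16973821]
white 68 [ 0.449  -0.296   0.0094] [0.0472 0.086  0.0086] [ 0.44676586 -0.29797056]
yellow 112 [ 0.4846 -0.4382  0.0097] [0.068  0.056  0.0102] [ 0.4964351  -0.44185378]
purple 62 [ 0.5399 -0.3186  0.0094] [0.04   0.0554 0.0081] [ 0.53867547 -0.31369007]
orange 69 [ 0.3505 -0.2511  0.0094] [0.0407 0.0417 0.0082] [ 0.35116278 -0.25122875]
cap 187 [0.46242038 0.02333416 0.07875931] [0.0455778  0.04550328 0.01387858]
plate ((0.46264779567718506, 0.023132257163524628), (0.12010388821363449, 0.11962392181158066), 11.77091121673584)
tray 257 ((0.4826158285140991, 0.2683531641960144), (0.20091383159160614, 0.12159860134124756), 10.900785446166992)
```

View pics/c0.png

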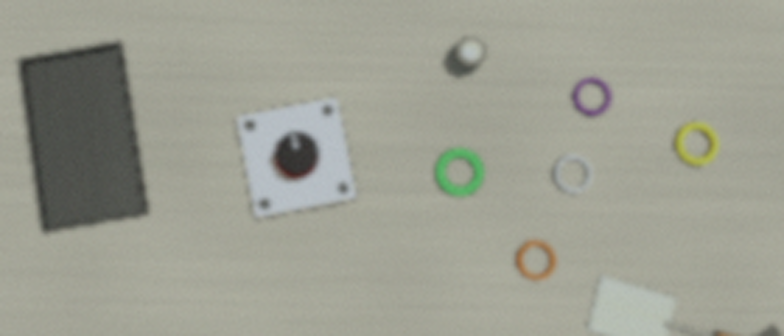

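Three rings are present: green, yellow and white. The orange and purple ones at crop (535,260) and (591,96) are decoys. The cap axis is at about (0.4625, 0.023) and agrees with the plate centre. Yaw = q1−q6, so I'll start the twist near yaw −2.35 and turn it all in one sweep.

Call:
play_rows(
  steps=[
    {"x": 0.022,"y": 0.0517,"rz": -0.123},
    {"x": 0.022,"y": 0.0517,"rz": -0.123},
    {"x": 0.022,"y": 0.0517,"rz": -0.123},
    {"x": 0.022,"y": 0.0517,"rz": -0.123},
    {"x": 0.022,"y": 0.0517,"rz": -0.123},
    {"x": 0.022,"y": 0.0517,"rz": -0.123},
    {"x": 0.022,"y": 0.0517,"rz": -0.123},
    {"x": 0.022,"y": 0.0517,"rz": -0.123},
  ],
)

```text
schema error: expected keys x, y, z, rx, ry, rz, hand
```

Call:
play_rows(
  steps=[
    {"x": 0.022,"y": 0.0517,"rz": -0.123},
    {"x": 0.022,"y": 0.0517,"rz": -0.123},
    {},
  ],
)

```text
schema error: expected keys x, y, z, rx, ry, rz, hand
```

```bash
python3 - <<'E'
from h import *
s=snap('wrist','w1'); snap('scene','s1'); o=robot.get_obs(); print(o['time'],o['tool_pos'],o['ee_rot'],o['joint_positions'])
P=cloud(s); Q=P.reshape(-1,3); d=np.hypot(Q[:,0]-.4626,Q[:,1]-.0231)<.05
for a,b in [(.072,.09),(.03,.06)]:
    m=d&(Q[:,2]>a)&(Q[:,2]<b); q=Q[m]; print(m.sum(),q.mean(0),q.min(0),q.max(0),cv2.minEnclosingCircle(q[:,:2].astype(np.float32)))
d=np.hypot(Q[:,0]-.4626,Q[:,1]-.0231)<.1
m=d&(Q[:,2]>.016)&(Q[:,2]<.024);print(cv2.minAreaRect(Q[m][:,:2].astype(np.float32)))
E
```

```text
0.25 [ 0.24199139 -0.49364317  0.20494783] [-1.57071894e+00  9.78031257e-04 -1.11500120e+00] [-1.21812745e+00  8.75828007e-02  1.37138665e+00 -2.38583594e-05
  1.68360401e+00 -1.03128885e-01]<stdin>:5: RuntimeWarning: Mean of empty slice.
  ret = um.true_divide(
Traceback (most recent call last):
ValueError: zero-size array to reduction operation minimum which has no identity
```

View pics/w1.png

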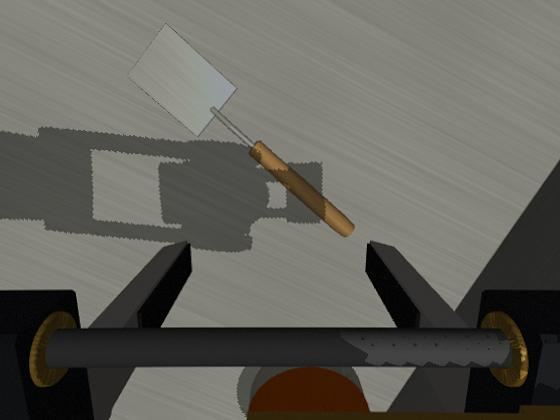

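All seven keys are needed in every row.

Call:
play_rows(
  steps=[
    {"x": 0.022,"y": 0.0517,"z": 0,"rx": 0,"ry": 0,"rz": -0.123,"hand": 0.094},
    {"x": 0.022,"y": 0.0517,"z": 0,"rx": 0,"ry": 0,"rz": -0.123,"hand": 0.094},
    {"x": 0.022,"y": 0.0517,"z": 0,"rx": 0,"ry": 0,"rz": -0.123,"hand": 0.094},
    {"x": 0.022,"y": 0.0517,"z": 0,"rx": 0,"ry": 0,"rz": -0.123,"hand": 0.094},
    {"x": 0.022,"y": 0.0517,"z": 0,"rx": 0,"ry": 0,"rz": -0.123,"hand": 0.094},
    {"x": 0.022,"y": 0.0517,"z": 0,"rx": 0,"ry": 0,"rz": -0.123,"hand": 0.094},
    {"x": 0.022,"y": 0.0517,"z": 0,"rx": 0,"ry": 0,"rz": -0.123,"hand": 0.094},
    {"x": 0.022,"y": 0.0517,"z": 0,"rx": 0,"ry": 0,"rz": -0.123,"hand": 0.094},
  ],
)

```text
time: 1.25
tool_pos: [0.4185, -0.0785, 0.2057]
ee_rot: [-1.57, 0.0, -2.103]
wrist_force: [0.3, -0.6, -0.3]
width: 0.0942
```

Call:
play_rows(
  steps=[
    {"x": 0.022,"y": 0.0517,"z": 0,"rx": 0,"ry": 0,"rz": -0.123,"hand": 0.094},
    {"x": 0.022,"y": 0.0517,"z": 0,"rx": 0,"ry": 0,"rz": -0.123,"hand": 0.094},
    {"x": 0,"y": 0,"z": 0,"rx": 0,"ry": 0,"rz": 0,"hand": 0.094},
  ],
)

```text
time: 1.62
tool_pos: [0.4625, 0.0263, 0.2051]
ee_rot: [-1.572, -0.0, -2.339]
wrist_force: [-0.1, -0.4, -0.2]
width: 0.0941
```

```bash
python3 - <<'E'
from h import *
s=snap('wrist','w1'); snap('scene','s1'); o=robot.get_obs(); print(o['time'],o['tool_pos'],o['ee_rot'],o['joint_positions'])
P=cloud(s); Q=P.reshape(-1,3); d=np.hypot(Q[:,0]-.4626,Q[:,1]-.0231)<.05
for a,b in [(.072,.09),(.03,.06)]:
    m=d&(Q[:,2]>a)&(Q[:,2]<b); q=Q[m]; print(m.sum()); 
    if m.sum(): print(q.mean(0),q.min(0),q.max(0),cv2.minEnclosingCircle(q[:,:2].astype(np.float32)))
d=np.hypot(Q[:,0]-.4626,Q[:,1]-.0231)<.1
m=d&(Q[:,2]>.016)&(Q[:,2]<.024);print(cv2.minAreaRect(Q[m][:,:2].astype(np.float32)))
E
```

```text
1.725 [0.46185659 0.02324227 0.20523339] [-1.57094887e+00 -1.19774170e-03 -2.34273533e+00] [-7.17958233e-02 -1.08697579e-01  1.56527635e+00 -8.23129556e-04
  1.68590224e+00  2.27084543e+00]
2136
[0.46620938 0.02155899 0.08079425] [ 0.44230843 -0.00114478  0.0721927 ] [0.48884865 0.04577825 0.08376971] ((0.4653247892856598, 0.022334296256303787), 0.02370462194085121)
283
[0.47893392 0.00903906 0.04640633] [ 0.44930164 -0.0025599   0.03025952] [0.49005834 0.04057614 0.05983426] ((0.46603137254714966, 0.02164837345480919), 0.02484956383705139)
((0.46489688754081726, 0.022470951080322266), (0.12073974311351776, 0.1201402097940445), 12.10576057434082)
```

View pics/w1.png

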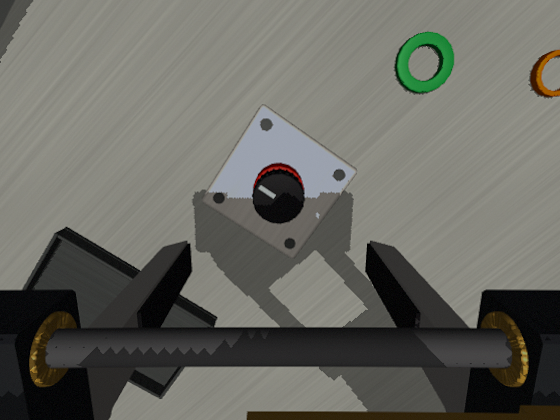

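The wrist view shows the cap centred between the fingers at (278,195), with its stripe and the red sleeve below it. The wrist camera gives (0.465,0.0223) and the top camera (0.4626,0.0231). I'll aim for (0.464,0.023).

Call:
play_rows(
  steps=[
    {"x": 0.001,"y": 0,"z": -0.04,"rx": 0,"ry": 0,"rz": -0.12,"hand": 0.094},
    {"x": 0.001,"y": 0,"z": -0.04,"rx": 0,"ry": 0,"rz": 0,"hand": 0.094},
    {"x": 0,"y": 0,"z": -0.035,"rx": 0,"ry": 0,"rz": 0,"hand": 0.094},
    {"x": 0,"y": 0,"z": -0.025,"rx": 0,"ry": 0,"rz": 0,"hand": 0.094},
    {"x": 0,"y": 0,"z": -0.01,"rx": 0,"ry": 0,"rz": 0,"hand": 0.094},
    {"x": 0,"y": 0,"z": 0,"rx": 0,"ry": 0,"rz": 0,"hand": 0.094},
  ],
)

```text
time: 2.48
tool_pos: [0.4638, 0.0221, 0.0555]
ee_rot: [-1.571, -0.001, -2.467]
wrist_force: [-0.1, 0.4, 0.5]
width: 0.0943
```

```bash
python3 - <<'E'
from h import *
snap('wrist','w2'); o=robot.get_obs(); print(o['time'],o['tool_pos'],o['ee_rot'],o['joint_positions'][5],o['wrist_force'])
E
```

```text
2.525 [0.46453714 0.02231299 0.05633333] [-1.56987276e+00  6.95862021e-04 -2.46614873e+00] 2.3923342428510077 [ 0.12742645  0.85582732 -0.42968942]
```

View pics/w2.png

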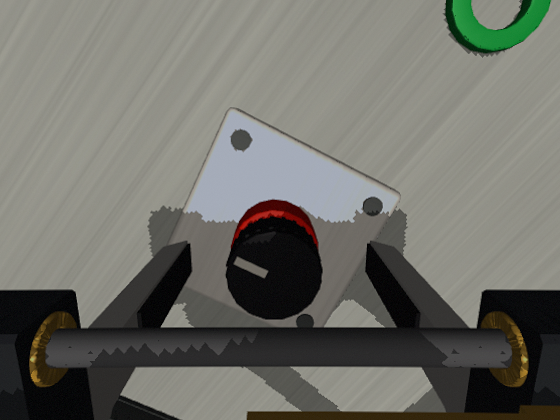

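The cap at (274,272) sits between the fingers, about 2 mm to the left of centre. I'll close and check the force.

Call:
play_rows(
  steps=[
    {"x": 0,"y": 0,"z": 0,"rx": 0,"ry": 0,"rz": 0,"hand": 0.03},
    {"x": 0,"y": 0,"z": 0,"rx": 0,"ry": 0,"rz": 0,"hand": 0.03},
    {"x": 0,"y": 0,"z": 0,"rx": 0,"ry": 0,"rz": 0,"hand": 0.03},
    {"x": 0,"y": 0,"z": 0,"rx": 0,"ry": 0,"rz": 0,"hand": 0.03},
    {"x": 0,"y": 0,"z": 0,"rx": 0,"ry": 0,"rz": 0,"hand": 0.03},
  ],
)

```text
time: 3.15
tool_pos: [0.4642, 0.0232, 0.0555]
ee_rot: [-1.571, 0.0, -2.465]
wrist_force: [0.4, 1.5, -0.6]
width: 0.0473
```

```bash
python3 - <<'E'
from h import *
s=snap('wrist','w3'); o=robot.get_obs(); print(o['time'],o['tool_pos'],o['ee_rot'],o['joint_positions'][5],o['wrist_force'],o['wrist_torque'],o['width'])
E
```

```text
3.2 [0.46432053 0.02329607 0.055558  ] [-1.57069773e+00  4.93583929e-04 -2.46488135e+00] 2.392711121349663 [-0.12690264 -0.19138492  0.2058725 ] [ 0.13855829 -0.07188738 -0.0072385 ] 0.04526163421700778
```

View pics/w3.png

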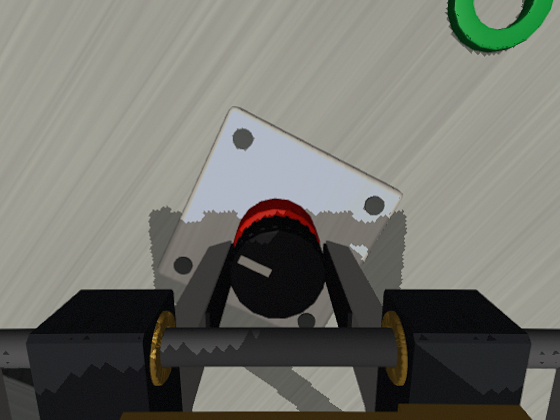

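The grip is good: width about 46 mm, cap centred at (278,268), and no side force. Now I'll start the counter-clockwise twist.

Call:
play_rows(
  steps=[
    {"x": 0,"y": 0,"z": 0,"rx": 0,"ry": 0,"rz": 0.08,"hand": 0.03},
    {"x": 0,"y": 0,"z": 0,"rx": 0,"ry": 0,"rz": 0.12,"hand": 0.03},
    {"x": 0,"y": 0,"z": 0,"rx": 0,"ry": 0,"rz": 0.12,"hand": 0.03},
    {"x": 0,"y": 0,"z": 0,"rx": 0,"ry": 0,"rz": 0.12,"hand": 0.03},
    {"x": 0,"y": 0,"z": 0,"rx": 0,"ry": 0,"rz": 0.12,"hand": 0.03},
    {"x": 0,"y": 0,"z": 0,"rx": 0,"ry": 0,"rz": 0.12,"hand": 0.03},
    {"x": 0,"y": 0,"z": 0,"rx": 0,"ry": 0,"rz": 0.12,"hand": 0.03},
    {"x": 0,"y": 0,"z": 0,"rx": 0,"ry": 0,"rz": 0,"hand": 0.03},
  ],
)

```text
time: 4.2
tool_pos: [0.4662, 0.0226, 0.0557]
ee_rot: [-1.566, -0.0, -1.665]
wrist_force: [5.1, -1.0, -3.7]
width: 0.0453
```

```bash
python3 - <<'E'
from h import *
s=snap('wrist','w4'); o=robot.get_obs(); print(o['time'],o['tool_pos'],o['ee_rot'],o['joint_positions'][5],o['wrist_force'],o['wrist_torque'],o['width'])
E
```

```text
4.25 [0.46612688 0.02263334 0.05565128] [-1.56612720e+00 -3.99449260e-04 -1.66589538e+00] 1.5933117579794516 [ 5.39057992 -0.59771458 -3.76622354] [-0.10758442 -0.90132413 -0.27244336] 0.0455217080056108
```

View pics/w4.png

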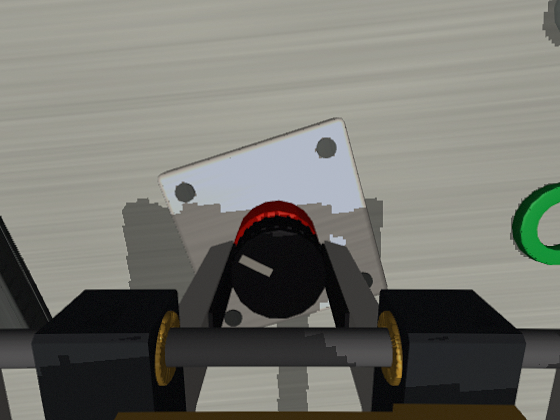

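The stripe stays fixed relative to the jaws (240–272, 263), so the cap is turning without slip. The axis appears to sit about 1–2 mm further in +x. I'll continue with that correction.

Call:
play_rows(
  steps=[
    {"x": 0.001,"y": 0,"z": 0,"rx": 0,"ry": 0,"rz": 0.12,"hand": 0.03},
    {"x": 0.001,"y": 0,"z": 0,"rx": 0,"ry": 0,"rz": 0.14,"hand": 0.03},
    {"x": 0,"y": 0,"z": 0,"rx": 0,"ry": 0,"rz": 0.14,"hand": 0.03},
    {"x": 0,"y": 0,"z": 0,"rx": 0,"ry": 0,"rz": 0.14,"hand": 0.03},
    {"x": 0,"y": 0,"z": 0,"rx": 0,"ry": 0,"rz": 0.14,"hand": 0.03},
    {"x": 0,"y": 0,"z": 0,"rx": 0,"ry": 0,"rz": 0.14,"hand": 0.03},
    {"x": 0,"y": 0,"z": 0,"rx": 0,"ry": 0,"rz": 0.14,"hand": 0.03},
    {"x": 0,"y": 0,"z": 0,"rx": 0,"ry": 0,"rz": 0.14,"hand": 0.03},
  ],
)

```text
time: 5.25
tool_pos: [0.4667, 0.0242, 0.0556]
ee_rot: [-1.568, 0.0, -0.562]
wrist_force: [1.5, 3.3, -0.5]
width: 0.0458
```

Call:
play_rows(
  steps=[
    {"x": 0,"y": 0,"z": 0,"rx": 0,"ry": 0,"rz": 0.14,"hand": 0.03},
    {"x": 0,"y": 0,"z": 0,"rx": 0,"ry": 0,"rz": 0.14,"hand": 0.03},
    {"x": 0,"y": 0,"z": 0,"rx": 0,"ry": 0,"rz": 0.14,"hand": 0.03},
    {"x": 0,"y": 0,"z": 0,"rx": 0,"ry": 0,"rz": 0.14,"hand": 0.03},
    {"x": 0,"y": 0,"z": 0,"rx": 0,"ry": 0,"rz": 0.14,"hand": 0.03},
    {"x": 0,"y": 0,"z": 0,"rx": 0,"ry": 0,"rz": 0.14,"hand": 0.03},
    {"x": 0,"y": 0,"z": 0,"rx": 0,"ry": 0,"rz": 0.14,"hand": 0.03},
    {"x": 0,"y": 0,"z": 0,"rx": 0,"ry": 0,"rz": 0.14,"hand": 0.03},
  ],
)

```text
time: 6.25
tool_pos: [0.4656, 0.0252, 0.0555]
ee_rot: [-1.566, -0.001, 0.559]
wrist_force: [-0.3, 6.1, 2.4]
width: 0.0456
```

```bash
python3 - <<'E'
from h import *
s=snap('wrist','w5'); o=robot.get_obs(); print(o['time'],o['tool_pos'],o['ee_rot'],o['joint_positions'][5],o['wrist_force'],o['wrist_torque'],o['width'])
E
```

```text
6.3 [0.4656271  0.02511091 0.05550042] [-1.56664652e+00 -1.38408361e-03  5.62557492e-01] -0.6343356683355184 [-1.80587356  3.69521763  1.47577741] [ 0.78593487  0.05319693 -0.22751348] 0.045361773778247634
```

View pics/w5.png

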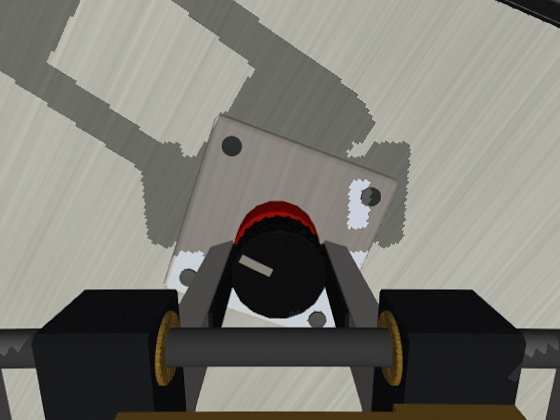

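Still no slip after 3.03 rad. Continuing.

Call:
play_rows(
  steps=[
    {"x": 0,"y": 0.001,"z": 0,"rx": 0,"ry": 0,"rz": 0.14,"hand": 0.03},
    {"x": 0,"y": 0,"z": 0,"rx": 0,"ry": 0,"rz": 0.14,"hand": 0.03},
    {"x": 0,"y": 0,"z": 0,"rx": 0,"ry": 0,"rz": 0.14,"hand": 0.03},
    {"x": 0,"y": 0,"z": 0,"rx": 0,"ry": 0,"rz": 0.14,"hand": 0.03},
    {"x": 0,"y": 0,"z": 0,"rx": 0,"ry": 0,"rz": 0.14,"hand": 0.03},
    {"x": 0,"y": 0,"z": 0,"rx": 0,"ry": 0,"rz": 0.14,"hand": 0.03},
    {"x": 0,"y": 0,"z": 0,"rx": 0,"ry": 0,"rz": 0.14,"hand": 0.03},
    {"x": 0,"y": 0,"z": 0,"rx": 0,"ry": 0,"rz": 0.14,"hand": 0.03},
  ],
)

```text
time: 7.3
tool_pos: [0.4642, 0.0246, 0.0555]
ee_rot: [-1.566, -0.001, 1.679]
wrist_force: [-5.3, 0.9, 4.7]
width: 0.0454
```

Call:
play_rows(
  steps=[
    {"x": 0,"y": 0,"z": 0,"rx": 0,"ry": 0,"rz": 0.14,"hand": 0.03},
    {"x": 0,"y": 0,"z": 0,"rx": 0,"ry": 0,"rz": 0.12,"hand": 0.03},
    {"x": 0,"y": 0,"z": 0,"rx": 0,"ry": 0,"rz": 0.12,"hand": 0.03},
    {"x": 0,"y": 0,"z": 0,"rx": 0,"ry": 0,"rz": 0.1,"hand": 0.03},
    {"x": 0,"y": 0,"z": 0,"rx": 0,"ry": 0,"rz": 0.08,"hand": 0.03},
    {"x": 0,"y": 0,"z": 0,"rx": 0,"ry": 0,"rz": 0,"hand": 0.03},
  ],
)

```text
time: 8.05
tool_pos: [0.464, 0.0239, 0.0555]
ee_rot: [-1.567, -0.003, 2.235]
wrist_force: [-5.5, -0.5, 4.3]
width: 0.0454
```

```bash
python3 - <<'E'
from h import *
s=snap('wrist','w6'); o=robot.get_obs(); print(o['time'],o['tool_pos'],o['ee_rot'],o['joint_positions'][5],o['wrist_force'],o['wrist_torque'],o['width'])
E
```

```text
8.1 [0.46398717 0.02393647 0.05549262] [-1.56661789 -0.0028435   2.23448286] -2.304418123164291 [-6.06357128 -0.36206924  4.01722294] [ 0.06144597  0.90605794 -0.24534622] 0.045381941523961765
```

View pics/w6.png

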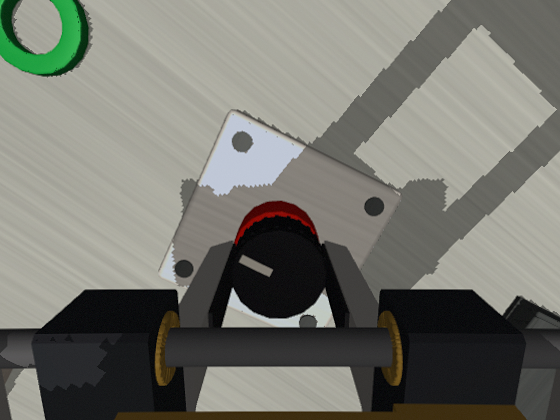

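Turned 4.70 rad with about 0.24 N m of torque, which is still friction only. I'll add a bit more, up to the stop.

Call:
play_rows(
  steps=[
    {"x": 0,"y": 0,"z": 0,"rx": 0,"ry": 0,"rz": 0.05,"hand": 0.03},
    {"x": 0,"y": 0,"z": 0,"rx": 0,"ry": 0,"rz": 0.04,"hand": 0.03},
    {"x": 0,"y": 0,"z": 0,"rx": 0,"ry": 0,"rz": 0,"hand": 0.03},
  ],
)

```text
time: 8.48
tool_pos: [0.464, 0.0237, 0.0555]
ee_rot: [-1.567, -0.003, 2.324]
wrist_force: [-5.7, -1.6, 4.2]
width: 0.0458
```

```bash
python3 - <<'E'
from h import *
o=robot.get_obs(); print(o['time'],o['tool_pos'],o['ee_rot'],o['joint_positions'][5],o['wrist_force'],o['wrist_torque'],o['width'])
E
```

```text
8.475 [0.46401202 0.02371538 0.05550352] [-1.56665526 -0.00281569  2.32442476] -2.3944150737886383 [-5.69573695 -1.59717013  4.18792778] [-0.06738     0.86068016 -0.25832387] 0.04579311870478114
```

The collar should be at about 4.64. I'll lift gently and watch the force.

Call:
play_rows(
  steps=[
    {"x": -0.001,"y": 0,"z": 0.002,"rx": 0,"ry": 0,"rz": 0,"hand": 0.03},
    {"x": 0,"y": 0,"z": 0.002,"rx": 0,"ry": 0,"rz": 0,"hand": 0.03},
    {"x": 0,"y": 0,"z": 0,"rx": 0,"ry": 0,"rz": 0,"hand": 0.03},
  ],
)

```text
time: 8.85
tool_pos: [0.4638, 0.0238, 0.0563]
ee_rot: [-1.568, -0.002, 2.325]
wrist_force: [5.0, -2.0, -19.6]
width: 0.0455
```

That resists at −20 N, so it's still locked. I'll go back down and turn further until the torque shows the stop.

Call:
play_rows(
  steps=[
    {"x": 0,"y": 0,"z": -0.004,"rx": 0,"ry": 0,"rz": 0,"hand": 0.03},
    {"x": 0,"y": 0,"z": 0,"rx": 0,"ry": 0,"rz": 0.05,"hand": 0.03},
    {"x": 0,"y": 0,"z": 0,"rx": 0,"ry": 0,"rz": 0.04,"hand": 0.03},
    {"x": 0,"y": 0,"z": 0,"rx": 0,"ry": 0,"rz": 0,"hand": 0.03},
  ],
)

```text
time: 9.35
tool_pos: [0.464, 0.0235, 0.0561]
ee_rot: [-1.568, -0.001, 2.415]
wrist_force: [-3.3, -3.5, -3.6]
width: 0.0452
```

```bash
python3 - <<'E'
from h import *
s=snap('wrist','w7');snap('scene','s7')
o=robot.get_obs(); print(o['time'],o['tool_pos'],o['ee_rot'],o['joint_positions'][5],o['wrist_force'],o['wrist_torque'],o['width'])
crop('w7',180,180,380,330,4,'w7c');crop('s7',200,150,340,255,5.5,'s7c')
E
```

```text
9.45 [0.46404556 0.02350381 0.05609819] [-1.56818276e+00 -9.71832630e-04  2.41429437e+00] -2.4843978957843884 [-4.17663168 -3.39229742 -3.17612527] [-0.54839796  0.56066667 -0.3116103 ] 0.04547123923920324
```

View pics/w7c.png

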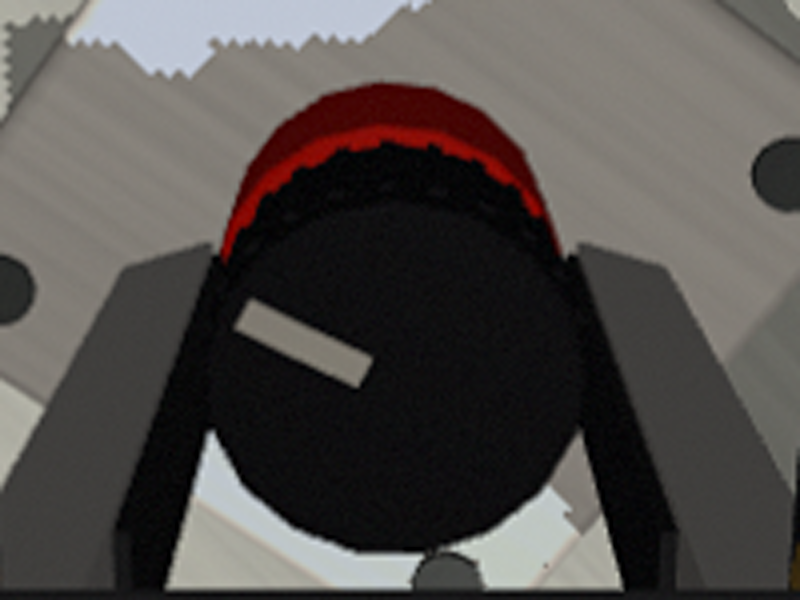

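View pics/s7c.png

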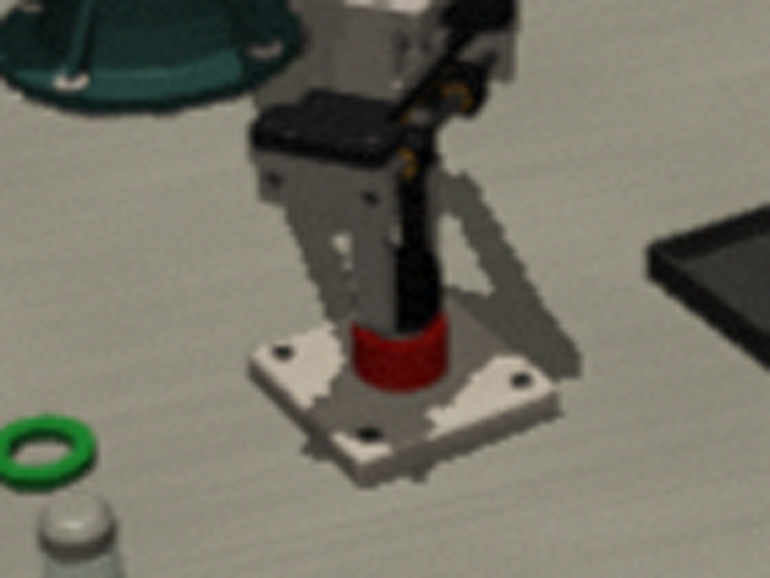

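Some slip is possible. I'll measure the stripe's world angle properly across the pictures.

```bash
cat >> h.py <<'E'
def stripe(s,zc=.08):
    g=cv2.cvtColor(s['color'],cv2.COLOR_RGB2GRAY).astype(int); m=np.zeros(g.shape,np.uint8)
    m[240:300,225:290]=(g[240:300,225:290]>70)
    n,l,st,c=cv2.connectedComponentsWithStats(m)
    for i in range(1,n):
        if 80<st[i,4]<800:
            v,u=np.where(l==i); Q=np.array([at(s,a,b,zc)[:2] for a,b in zip(u,v)])
            d=Q-Q.mean(0); w,V=np.linalg.eigh(d.T@d); print(st[i],Q.mean(0).round(4),(np.arctan2(V[1,1],V[0,1])),np.sqrt(w/len(Q)*12))
E
python3 - <<'E'
from h import *
for f in ['w2','w3','w4','w5','w6','w7']: print(f); stripe(load(f))
E
```

```text
w2
[225 240   7  34 126] [0.4899 0.0264] 2.1069069225717585 [0.00243912 0.01459137]
[234 257  34  21 286] [0.4764 0.026 ] -2.933570241860371 [0.00419366 0.01624246]
[225 275   9  25  95] [0.4775 0.0429] 2.3907112101712067 [0.00282972 0.0116733 ]
w3
[238 256  34  21 287] [0.4757 0.0255] -2.940836929587134 [0.00424988 0.01610853]
[227 287  12  13  86] [0.475  0.0441] 2.427456568196299 [0.00414236 0.00604487]
w4
[239 255  34  22 290] [0.4718 0.0319] 0.9979152034919357 [0.00428209 0.01619893]
w5
[225 240  10  20  90] [0.4376 0.0241] 1.8135099521505598 [0.00311349 0.00915891]
[239 255  34  22 301] [0.4534 0.0229] -3.066735540992765 [0.00440242 0.01629192]
w6
[239 255  34  22 300] [0.4663 0.0114] 1.7470675694326379 [0.00441023 0.01618497]
w7
[239 255  34  22 299] [0.4686 0.0118] 1.930530359308122 [0.00441754 0.01631135]
```

The cap has truly turned 4.87 rad with no slip. I'll test the lift again.

Call:
play_rows(
  steps=[
    {"x": 0,"y": 0,"z": 0.002,"rx": 0,"ry": 0,"rz": 0.0,"hand": 0.03},
    {"x": 0,"y": 0,"z": 0.002,"rx": 0,"ry": 0,"rz": 0,"hand": 0.03},
    {"x": 0,"y": 0,"z": 0,"rx": 0,"ry": 0,"rz": 0,"hand": 0.03},
  ],
)

```text
time: 9.82
tool_pos: [0.4639, 0.0237, 0.0579]
ee_rot: [-1.568, -0.002, 2.415]
wrist_force: [0.8, -4.1, -14.9]
width: 0.0455
```

```bash
python3 - <<'E'
from h import *
o=robot.get_obs(); print(o['time'],o['tool_pos'],o['ee_rot'],o['joint_positions'][5],o['wrist_force'],o['wrist_torque'],o['width'])
E
```

```text
9.825 [0.46394335 0.02374213 0.05794978] [-1.56812318e+00 -2.05399501e-03  2.41490673e+00] -2.485099806611838 [  0.81886963  -4.13995583 -14.91392011] [-0.71158    -0.0873754  -0.10539863] 0.04550116415268024
```

```bash
python3 - <<'E'
from h import *
s=snap('wrist','w8');snap('scene','s8')
P=cloud(s); Q=P[240:310,240:315].reshape(-1,3); print(np.median(Q[:,2]))
for f in ['w3','w6','w7']:
    print(f,np.median(cloud(load(f))[240:310,240:315,2]), (np.load('pics/%s.npz'%f)['range_z'][240:310,240:315].mean()))
print(s['range_z'][240:310,240:315].mean())
stripe(s)
o=robot.get_obs(); print(o['tool_pos'],o['wrist_force'])
crop('s8',200,150,340,255,5.5,'s8c')
E
```

```text
0.08359628303123562
w3 0.08120410242412074 0.16789283
w6 0.08128398005524698 0.16775404
w7 0.08182766240521967 0.16821155
0.1681037
[239 255  34  22 300] [0.4691 0.0125] 1.931783383845029 [0.00446806 0.01635884]
[0.46398003 0.02381184 0.05862541] [ -2.13063781  -4.75352993 -12.76796674]
```

View pics/s8c.png

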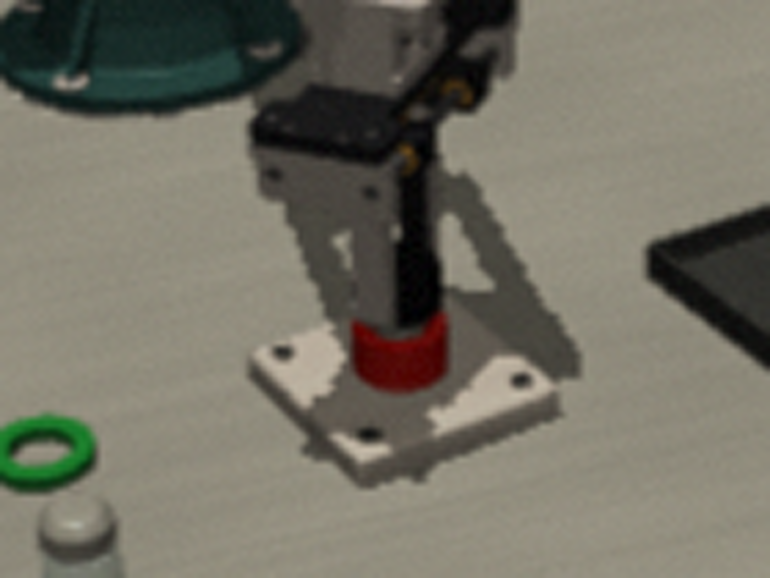

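The cap top rose by about 2 mm with the hand and the force is falling. It is unlocked and only rubbing, so I'll ease it sideways and continue gently.

Call:
play_rows(
  steps=[
    {"x": -0.0005,"y": -0.001,"z": 0.001,"rx": 0,"ry": 0,"rz": 0.0,"hand": 0.03},
    {"x": 0,"y": 0,"z": 0.001,"rx": 0,"ry": 0,"rz": 0,"hand": 0.03},
    {"x": 0,"y": 0,"z": 0.001,"rx": 0,"ry": 0,"rz": 0,"hand": 0.03},
    {"x": 0,"y": 0,"z": 0.001,"rx": 0,"ry": 0,"rz": 0,"hand": 0.03},
  ],
)

```text
time: 10.42
tool_pos: [0.4663, 0.0236, 0.0654]
ee_rot: [-1.574, 0.003, 2.415]
wrist_force: [-0.7, 0.5, -0.7]
width: 0.0453
```

```bash
python3 - <<'E'
from h import *
o=robot.get_obs(); print(o['time'],o['tool_pos'],o['ee_rot'],o['joint_positions'][5],o['wrist_force'],o['wrist_torque'],o['width'])
E
```

```text
10.425 [0.4662562  0.02361354 0.06539135] [-1.57432421  0.0027017   2.4153838 ] -2.487401338062419 [-0.6967739   0.50594333 -0.70784042] [ 0.05489733 -0.12811288 -0.05435505] 0.04529986974133209
```

It's free. Lift and carry to the tray: cap target (0.441,0.2605), jaws along the tray's short side (yaw 1.76).

Call:
play_rows(
  steps=[
    {"x": 0,"y": 0,"z": 0.03,"rx": 0,"ry": 0,"rz": 0.0,"hand": 0.03},
    {"x": 0,"y": 0,"z": 0.045,"rx": 0,"ry": 0,"rz": 0,"hand": 0.03},
    {"x": 0,"y": 0,"z": 0.03,"rx": 0,"ry": 0,"rz": 0,"hand": 0.03},
    {"x": -0.005,"y": 0.047,"z": 0,"rx": 0,"ry": 0,"rz": -0.13,"hand": 0.03},
    {"x": -0.005,"y": 0.047,"z": 0,"rx": 0,"ry": 0,"rz": -0.13,"hand": 0.03},
    {"x": -0.005,"y": 0.047,"z": 0,"rx": 0,"ry": 0,"rz": -0.13,"hand": 0.03},
    {"x": -0.005,"y": 0.047,"z": 0,"rx": 0,"ry": 0,"rz": -0.13,"hand": 0.03},
    {"x": -0.005,"y": 0.047,"z": 0,"rx": 0,"ry": 0,"rz": -0.13,"hand": 0.03},
  ],
)

```text
time: 11.42
tool_pos: [0.4396, 0.2604, 0.1695]
ee_rot: [-1.573, -0.002, 1.761]
wrist_force: [0.1, -0.9, -1.6]
width: 0.0458
```

```bash
python3 - <<'E'
from h import *
s=snap('wrist','w9');snap('top','t9')
o=robot.get_obs(); print(o['time'],o['tool_pos'],o['ee_rot'],o['wrist_force'],o['width'])
P=cloud(s); Q=P.reshape(-1,3); m=(Q[:,2]>.015)&(Q[:,2]<.03)&(np.hypot(Q[:,0]-.4855,Q[:,1]-.269)<.13); print(m.sum(),Q[m].min(0),Q[m].max(0)); print(cv2.minAreaRect(Q[m][:,:2].astype(np.float32)))
print(dep(s,460,200),dep(s,100,200))
E
```

```text
11.525 [0.43883161 0.2626743  0.1691623 ] [-1.57213487 -0.00346007  1.76986591] [-0.2598087   0.14609475 -1.66138084] 0.04564067344508257
1798 [0.3752192  0.19083286 0.01505097] [0.5883029  0.34335158 0.02525991]
((0.4825429916381836, 0.2677321135997772), (0.1960243582725525, 0.11992091685533524), 11.180438041687012)
[0.41259877 0.43992834 0.00125252] [0.48096929 0.08622039 0.0006957 ]
```

View pics/w9.png

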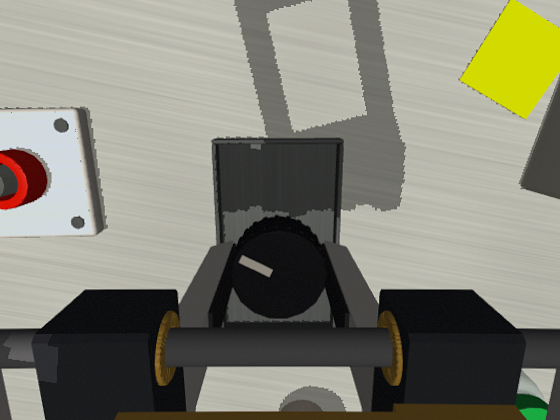

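The cap is held level and lined up with the tray, whose inner edges are at u≈215–340. Lowering it.

Call:
play_rows(
  steps=[
    {"x": 0,"y": 0,"z": -0.04,"rx": 0,"ry": 0,"rz": 0.0,"hand": 0.03},
    {"x": 0,"y": 0,"z": -0.05,"rx": 0,"ry": 0,"rz": 0,"hand": 0.03},
    {"x": 0,"y": 0,"z": -0.04,"rx": 0,"ry": 0,"rz": 0,"hand": 0.03},
    {"x": 0,"y": 0,"z": -0.02,"rx": 0,"ry": 0,"rz": 0,"hand": 0.03},
    {"x": 0,"y": 0,"z": -0.01,"rx": 0,"ry": 0,"rz": 0,"hand": 0.03},
    {"x": 0,"y": 0,"z": 0,"rx": 0,"ry": 0,"rz": 0,"hand": 0.03},
  ],
)

```text
time: 12.28
tool_pos: [0.4398, 0.258, 0.0087]
ee_rot: [-1.571, -0.0, 1.765]
wrist_force: [-0.1, -0.5, -1.2]
width: 0.0456
```

Call:
play_rows(
  steps=[
    {"x": 0,"y": 0,"z": -0.002,"rx": 0,"ry": 0,"rz": 0.0,"hand": 0.03},
    {"x": 0,"y": 0,"z": 0,"rx": 0,"ry": 0,"rz": 0,"hand": 0.03},
  ],
)

```text
time: 12.52
tool_pos: [0.4403, 0.2585, 0.0076]
ee_rot: [-1.573, -0.001, 1.765]
wrist_force: [-0.3, 1.0, -0.8]
width: 0.0459
```

Call:
play_rows(
  steps=[
    {"x": 0,"y": 0,"z": -0.0015,"rx": 0,"ry": 0,"rz": 0.0,"hand": 0.03},
    {"x": 0,"y": 0,"z": 0,"rx": 0,"ry": 0,"rz": 0,"hand": 0.03},
    {"x": 0,"y": 0,"z": 0,"rx": 0,"ry": 0,"rz": 0,"hand": 0.065},
    {"x": 0,"y": 0,"z": 0,"rx": 0,"ry": 0,"rz": 0,"hand": 0.065},
    {"x": 0,"y": 0,"z": 0,"rx": 0,"ry": 0,"rz": 0,"hand": 0.065},
  ],
)

```text
time: 13.15
tool_pos: [0.4394, 0.2581, 0.0047]
ee_rot: [-1.57, 0.0, 1.765]
wrist_force: [0.5, 0.0, 0.4]
width: 0.0647
```

Call:
play_rows(
  steps=[
    {"x": 0,"y": 0,"z": 0.02,"rx": 0,"ry": 0,"rz": 0.0,"hand": 0.065},
    {"x": 0,"y": 0,"z": 0.04,"rx": 0,"ry": 0,"rz": 0,"hand": 0.065},
    {"x": 0,"y": 0,"z": 0.05,"rx": 0,"ry": 0,"rz": 0,"hand": 0.094},
    {"x": 0,"y": 0,"z": 0.04,"rx": 0,"ry": 0,"rz": 0,"hand": 0.094},
    {"x": 0,"y": 0,"z": 0.01,"rx": 0,"ry": 0,"rz": 0,"hand": 0.094},
  ],
)

```text
time: 13.78
tool_pos: [0.4411, 0.2588, 0.1681]
ee_rot: [-1.577, -0.001, 1.765]
wrist_force: [-1.0, -0.2, 0.8]
width: 0.0912
```

```bash
python3 - <<'E'
from h import *
s=snap('wrist','w10');snap('scene','s10')
o=robot.get_obs(); print(o['time'],o['tool_pos'],o['ee_rot'],o['wrist_force'],o['width'])
P=cloud(s); Q=P.reshape(-1,3); m=(Q[:,2]>.026)&(Q[:,2]<.04)&(np.hypot(Q[:,0]-.44,Q[:,1]-.26)<.05);print(m.sum(),np.median(Q[m],0)); print(cv2.minEnclosingCircle(Q[m][:,:2].astype(np.float32)))
E
```

```text
13.875 [0.43990312 0.25828218 0.16529074] [-1.57206257e+00 -4.03403557e-04  1.76504664e+00] [-0.01154381 -0.23655114 -0.69624313] 0.09351973349860637
1954 [0.4384674  0.25761001 0.03208952]
((0.43949711322784424, 0.25793513655662537), 0.023739414289593697)
```

View pics/w10.png

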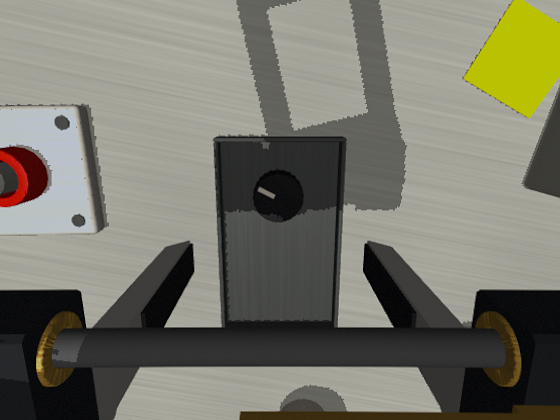

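View pics/s10.png

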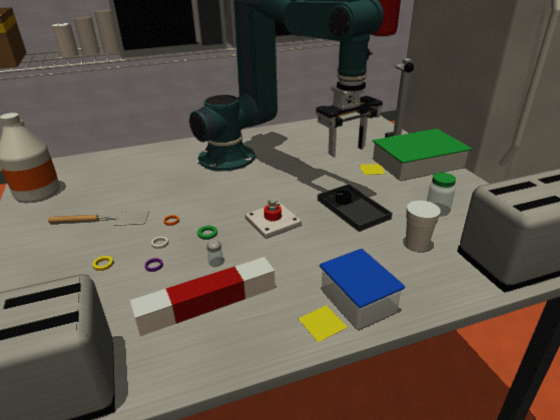

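The cap stands in the tray at (0.4395,0.258), wrist image (277,196). Now back for the sleeve.

Call:
play_rows(
  steps=[
    {"x": 0.005,"y": -0.047,"z": 0,"rx": 0,"ry": 0,"rz": 0.0,"hand": 0.094},
    {"x": 0.005,"y": -0.047,"z": 0,"rx": 0,"ry": 0,"rz": 0,"hand": 0.094},
    {"x": 0.005,"y": -0.047,"z": 0,"rx": 0,"ry": 0,"rz": 0,"hand": 0.094},
    {"x": 0.005,"y": -0.047,"z": 0,"rx": 0,"ry": 0,"rz": 0,"hand": 0.094},
    {"x": 0.005,"y": -0.047,"z": -0.02,"rx": 0,"ry": 0,"rz": 0,"hand": 0.094},
    {"x": 0,"y": 0,"z": -0.02,"rx": 0,"ry": 0,"rz": 0,"hand": 0.094},
    {"x": 0,"y": 0,"z": 0,"rx": 0,"ry": 0,"rz": 0,"hand": 0.094},
  ],
)

```text
time: 14.75
tool_pos: [0.4617, 0.0228, 0.1206]
ee_rot: [-1.562, -0.003, 1.764]
wrist_force: [-0.3, 0.3, 0.8]
width: 0.0941
```

```bash
python3 - <<'E'
from h import *
s=snap('wrist','w11')
o=robot.get_obs(); print(o['time'],o['tool_pos'],o['ee_rot'],o['wrist_force'],o['width'])
P=cloud(s); Q=P.reshape(-1,3); d=np.hypot(Q[:,0]-.465,Q[:,1]-.0238)<.04
for a,b in [(.042,.054),(.07,.08)]:
    m=d&(Q[:,2]>a)&(Q[:,2]<b);print(m.sum(),cv2.minEnclosingCircle(Q[m][:,:2].astype(np.float32)))
E
```

```text
14.8 [0.46284058 0.02319346 0.12230778] [-1.56535865e+00 -1.72635450e-03  1.76468467e+00] [-0.03512146  0.79596225  0.08161832] 0.09391636911246057
1883 ((0.46471649408340454, 0.022943440824747086), 0.025138072669506073)
944 ((0.46479302644729614, 0.022831568494439125), 0.012770133092999458)
```

View pics/w11.png

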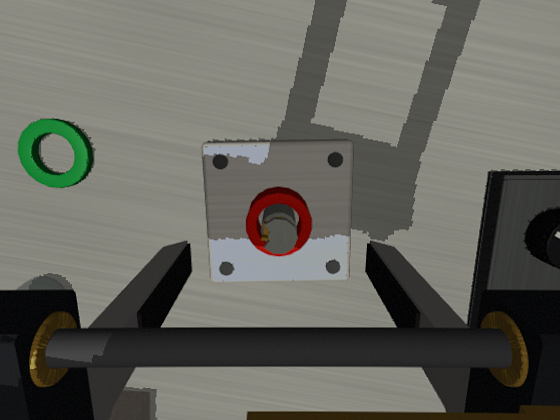

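The sleeve is centred at (279,222) and the spindle axis is confirmed at (0.4647,0.0229). Descending.

Call:
play_rows(
  steps=[
    {"x": 0,"y": 0,"z": -0.04,"rx": 0,"ry": 0,"rz": 0.0,"hand": 0.094},
    {"x": 0,"y": 0,"z": -0.035,"rx": 0,"ry": 0,"rz": 0,"hand": 0.094},
    {"x": 0,"y": 0,"z": -0.018,"rx": 0,"ry": 0,"rz": 0,"hand": 0.094},
    {"x": 0,"y": 0,"z": 0,"rx": 0,"ry": 0,"rz": 0,"hand": 0.094},
    {"x": 0,"y": 0,"z": 0,"rx": 0,"ry": 0,"rz": 0,"hand": 0.094},
  ],
)

```text
time: 15.42
tool_pos: [0.4655, 0.0235, 0.0332]
ee_rot: [-1.573, 0.0, 1.766]
wrist_force: [-0.2, -0.8, -0.1]
width: 0.094
```

Call:
play_rows(
  steps=[
    {"x": 0,"y": 0,"z": -0.007,"rx": 0,"ry": 0,"rz": 0.0,"hand": 0.094},
    {"x": 0,"y": 0,"z": 0,"rx": 0,"ry": 0,"rz": 0,"hand": 0.03},
    {"x": 0,"y": 0,"z": 0,"rx": 0,"ry": 0,"rz": 0,"hand": 0.03},
    {"x": 0,"y": 0,"z": 0,"rx": 0,"ry": 0,"rz": 0,"hand": 0.03},
    {"x": 0,"y": 0,"z": 0,"rx": 0,"ry": 0,"rz": 0,"hand": 0.03},
    {"x": 0,"y": 0,"z": 0,"rx": 0,"ry": 0,"rz": 0,"hand": 0.03},
  ],
)

```text
time: 16.18
tool_pos: [0.4646, 0.0231, 0.0251]
ee_rot: [-1.571, -0.0, 1.765]
wrist_force: [-0.3, -0.1, 0.2]
width: 0.0501
```

Gripped at 50 mm. Before carrying it over, I'll check where the cups and jar are.

Call:
play_rows(
  steps=[
    {"x": 0,"y": 0,"z": 0.02,"rx": 0,"ry": 0,"rz": 0.0,"hand": 0.03},
    {"x": 0,"y": 0,"z": 0.04,"rx": 0,"ry": 0,"rz": 0,"hand": 0.03},
    {"x": 0,"y": 0,"z": 0.04,"rx": 0,"ry": 0,"rz": 0,"hand": 0.03},
    {"x": 0,"y": 0,"z": 0.02,"rx": 0,"ry": 0,"rz": 0,"hand": 0.03},
    {"x": 0,"y": 0,"z": 0,"rx": 0,"ry": 0,"rz": 0,"hand": 0.03},
  ],
)

```text
time: 16.8
tool_pos: [0.4658, 0.023, 0.1469]
ee_rot: [-1.575, 0.001, 1.765]
wrist_force: [-0.2, 0.2, -1.4]
width: 0.0499
```

```bash
python3 - <<'E'
from h import *
s=load('top0'); P=cloud(s)
for n,u,v,z in [('cups',184,153,.115),('jar',133,194,.11)]:
    Q=P[v-20:v+25,u-20:u+30].reshape(-1,3); m=Q[:,2]>.09; print(n,cv2.minEnclosingCircle(Q[m][:,:2].astype(np.float32)))
s=snap('wrist','w12'); o=robot.get_obs(); print(o['time'],o['tool_pos'],o['wrist_force'],o['width'])
E
```

```text
cups ((0.5531893968582153, 0.19732648134231567), 0.24365967512130737)
jar ((0.4836777150630951, 0.27584660053253174), 0.26532459259033203)
16.85 [0.46480225 0.02312218 0.14512354] [-0.75931704 -0.52880389 -0.8704142 ] 0.05035255374362788
```

View pics/w12.png

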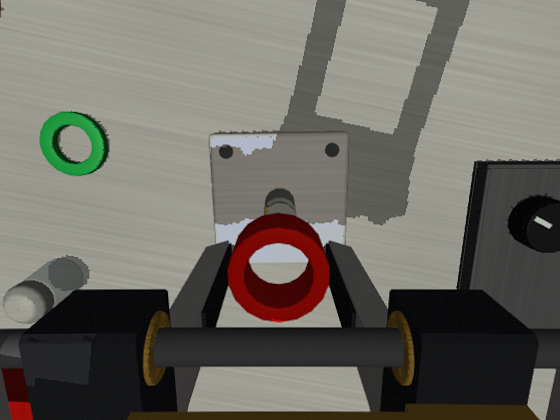

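The sleeve is held level at (279,267).

```bash
python3 - <<'E'
from h import *
s=load('top0')
for n,u,v,z in [('cups',184,150,.115),('jar',131,191,.11)]: print(n,at(s,u,v,z),dep(s,u,v))
E
```

```text
cups [0.70910002 0.33463873 0.115     ] [0.7093632  0.33487129 0.11412141]
jar [0.58104826 0.48918608 0.11      ] [0.5810729  0.48923924 0.10986705]
```

Call:
play_rows(
  steps=[
    {"x": 0.011,"y": 0.05,"z": 0,"rx": 0,"ry": 0,"rz": 0.0,"hand": 0.03},
    {"x": 0.011,"y": 0.05,"z": 0,"rx": 0,"ry": 0,"rz": 0,"hand": 0.03},
    {"x": 0.011,"y": 0.05,"z": 0,"rx": 0,"ry": 0,"rz": 0,"hand": 0.03},
    {"x": 0.011,"y": 0.05,"z": 0,"rx": 0,"ry": 0,"rz": 0,"hand": 0.03},
    {"x": 0.011,"y": 0.051,"z": 0,"rx": 0,"ry": 0,"rz": 0,"hand": 0.03},
    {"x": 0,"y": 0,"z": 0,"rx": 0,"ry": 0,"rz": 0,"hand": 0.03},
  ],
)

```text
time: 17.6
tool_pos: [0.5183, 0.2767, 0.1417]
ee_rot: [-1.566, 0.0, 1.77]
wrist_force: [-0.0, -0.7, -0.5]
width: 0.0502
```

```bash
python3 - <<'E'
from h import *
s=snap('wrist','w13'); o=robot.get_obs(); print(o['time'],o['tool_pos'],o['ee_rot'],o['wrist_force'],o['width'])
E
```

```text
17.65 [0.51836493 0.27482496 0.14215064] [-1.56608213e+00  1.27739030e-03  1.76762129e+00] [-0.17684385 -1.35376827 -0.47549619] 0.050456233347726163
```

View pics/w13.png

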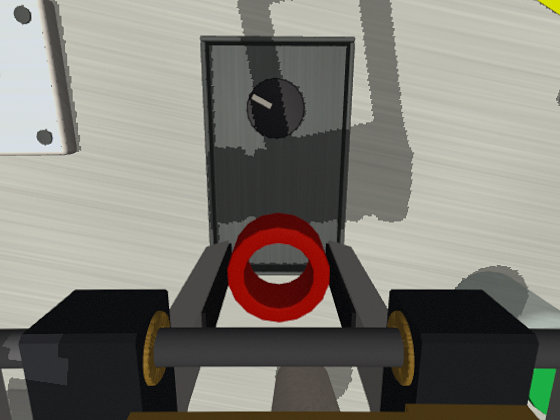

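The sleeve is over the free half of the tray, and the cups are 19 cm away. Lowering.

Call:
play_rows(
  steps=[
    {"x": 0,"y": 0,"z": -0.04,"rx": 0,"ry": 0,"rz": 0.0,"hand": 0.03},
    {"x": 0,"y": 0,"z": -0.045,"rx": 0,"ry": 0,"rz": 0,"hand": 0.03},
    {"x": 0,"y": 0,"z": -0.03,"rx": 0,"ry": 0,"rz": 0,"hand": 0.03},
    {"x": 0,"y": 0,"z": -0.015,"rx": 0,"ry": 0,"rz": 0,"hand": 0.03},
    {"x": 0,"y": 0,"z": 0,"rx": 0,"ry": 0,"rz": 0,"hand": 0.03},
    {"x": 0,"y": 0,"z": 0,"rx": 0,"ry": 0,"rz": 0,"hand": 0.03},
  ],
)

```text
time: 18.4
tool_pos: [0.5208, 0.2742, 0.0167]
ee_rot: [-1.574, -0.001, 1.765]
wrist_force: [-0.1, 0.4, 0.2]
width: 0.0503
```

Call:
play_rows(
  steps=[
    {"x": 0,"y": 0,"z": -0.005,"rx": 0,"ry": 0,"rz": 0.0,"hand": 0.03},
    {"x": 0,"y": 0,"z": -0.002,"rx": 0,"ry": 0,"rz": 0,"hand": 0.03},
    {"x": 0,"y": 0,"z": 0,"rx": 0,"ry": 0,"rz": 0,"hand": 0.03},
  ],
)

```text
time: 18.77
tool_pos: [0.5201, 0.2744, 0.0091]
ee_rot: [-1.572, -0.0, 1.765]
wrist_force: [-0.2, -0.1, 3.3]
width: 0.0502
```

Contact at 3.3 N. Release and retreat.

Call:
play_rows(
  steps=[
    {"x": 0,"y": 0,"z": 0,"rx": 0,"ry": 0,"rz": 0.0,"hand": 0.068},
    {"x": 0,"y": 0,"z": 0,"rx": 0,"ry": 0,"rz": 0,"hand": 0.068},
    {"x": 0,"y": 0,"z": 0,"rx": 0,"ry": 0,"rz": 0,"hand": 0.068},
    {"x": 0,"y": 0,"z": 0.02,"rx": 0,"ry": 0,"rz": 0.0,"hand": 0.068},
    {"x": 0,"y": 0,"z": 0.05,"rx": 0,"ry": 0,"rz": 0,"hand": 0.068},
    {"x": 0,"y": 0,"z": 0.05,"rx": 0,"ry": 0,"rz": 0,"hand": 0.09},
    {"x": 0,"y": 0,"z": 0.03,"rx": 0,"ry": 0,"rz": 0,"hand": 0.09},
  ],
)

```text
time: 19.65
tool_pos: [0.5205, 0.2746, 0.1612]
ee_rot: [-1.575, -0.001, 1.765]
wrist_force: [0.3, 0.2, -0.9]
width: 0.0842
```

Call:
play_rows(
  steps=[
    {"x": -0.008,"y": -0.055,"z": 0,"rx": 0,"ry": 0,"rz": 0.0,"hand": 0.09},
    {"x": -0.008,"y": -0.055,"z": 0,"rx": 0,"ry": 0,"rz": 0,"hand": 0.09},
    {"x": -0.008,"y": -0.055,"z": 0,"rx": 0,"ry": 0,"rz": 0,"hand": 0.09},
    {"x": -0.008,"y": -0.055,"z": 0,"rx": 0,"ry": 0,"rz": 0.0,"hand": 0.09},
    {"x": -0.009,"y": -0.055,"z": 0,"rx": 0,"ry": 0,"rz": 0,"hand": 0.09},
    {"x": -0.009,"y": -0.055,"z": 0,"rx": 0,"ry": 0,"rz": 0,"hand": 0.09},
    {"x": -0.009,"y": -0.055,"z": 0,"rx": 0,"ry": 0,"rz": 0,"hand": 0.09},
    {"x": -0.009,"y": -0.055,"z": 0,"rx": 0,"ry": 0,"rz": 0,"hand": 0.09},
  ],
)

```text
time: 20.65
tool_pos: [0.451, -0.1675, 0.158]
ee_rot: [-1.571, 0.0, 1.765]
wrist_force: [0.5, -0.2, -0.0]
width: 0.0898
```

```bash
python3 - <<'E'
from h import *
s=snap('wrist','w14');snap('scene','s14'); o=robot.get_obs(); print(o['time'],o['tool_pos'],o['ee_rot'],o['wrist_force'],o['width'])
E
```

```text
20.75 [ 0.45039987 -0.17049517  0.15774703] [-1.56965418e+00  1.70967384e-03  1.75778882e+00] [-0.25687417  0.27825805 -1.15779058] 0.08997971812908342
```

View pics/w14.png

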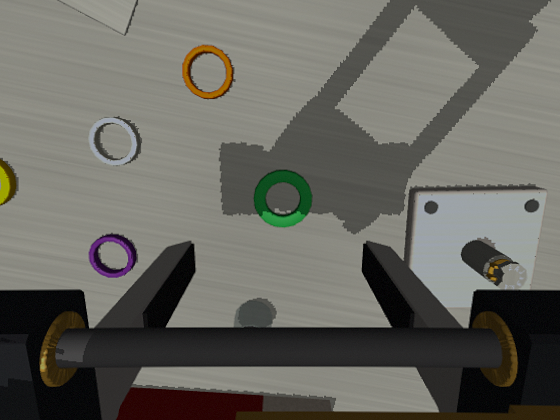

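View pics/s14.png

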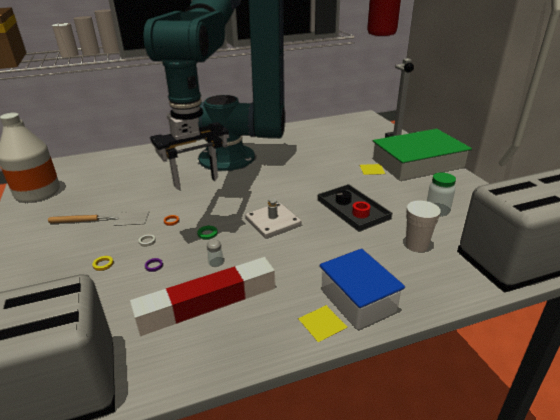

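The cap (344,197) and sleeve (361,209) are upright in the tray. The white ring has been knocked from (160,242) to (147,240) in the scene view, so I'll re-measure it later. The green ring is below at wrist (283,198).

```bash
cat >> h.py <<'E'
def ringfind(s,lo,hi,z=.01,amin=80):
    hsv=cv2.cvtColor(s['color'],cv2.COLOR_RGB2HSV); m=cv2.inRange(hsv,np.array(lo),np.array(hi))
    n,l,st,c=cv2.connectedComponentsWithStats(m)
    for i in range(1,n):
        if st[i,4]>amin:
            v,u=np.where(l==i); h=cv2.convexHull(np.stack([u,v],1).astype(np.float32))[:,0]
            Q=np.array([at(s,a,b,z)[:2] for a,b in h]); print(st[i],cv2.minEnclosingCircle(Q.astype(np.float32)))
E
python3 - <<'E'
from h import *
s=load('w14'); ringfind(s,(45,80,40),(80,255,255))
E
```

```text
[ 254  170   58   58 1725] ((0.45166343450546265, -0.1642397940158844), 0.02803400345146656)
```

Call:
play_rows(
  steps=[
    {"x": 0,"y": 0,"z": -0.04,"rx": 0,"ry": 0,"rz": 0,"hand": 0.09},
    {"x": 0,"y": 0,"z": -0.03,"rx": 0,"ry": 0,"rz": 0,"hand": 0.09},
    {"x": 0,"y": 0,"z": -0.03,"rx": 0,"ry": 0,"rz": 0,"hand": 0.08},
    {"x": 0,"y": 0,"z": 0,"rx": 0,"ry": 0,"rz": 0,"hand": 0.08},
    {"x": 0,"y": 0,"z": 0,"rx": 0,"ry": 0,"rz": 0,"hand": 0.08},
  ],
)

```text
time: 21.38
tool_pos: [0.4524, -0.1657, 0.0591]
ee_rot: [-1.572, 0.001, 1.766]
wrist_force: [-0.1, -0.3, 0.2]
width: 0.0801
```

```bash
python3 - <<'E'
from h import *
s=snap('wrist','w15'); o=robot.get_obs(); print(o['time'],o['tool_pos'],o['ee_rot'],o['wrist_force'],o['width']); ringfind(s,(45,80,40),(80,255,255))
E
```

```text
21.425 [ 0.45279901 -0.16599746  0.059701  ] [-1.57317380e+00  1.60406927e-03  1.76556385e+00] [-0.31343212 -0.18226002  0.16881348] 0.07967170346925025
[ 241  188   82   80 3396] ((0.45156869292259216, -0.16476160287857056), 0.028337858617305756)
```

View pics/w15.png

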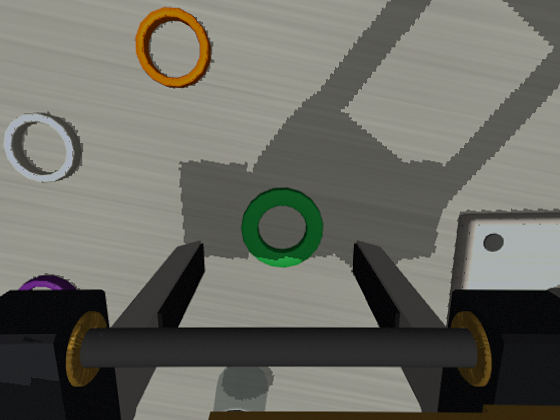

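Green is at (282,227). A small correction, then down.

Call:
play_rows(
  steps=[
    {"x": -0.001,"y": 0.001,"z": -0.03,"rx": 0,"ry": 0,"rz": 0,"hand": 0.08},
    {"x": 0,"y": 0,"z": -0.02,"rx": 0,"ry": 0,"rz": 0,"hand": 0.08},
    {"x": 0,"y": 0,"z": -0.004,"rx": 0,"ry": 0,"rz": 0,"hand": 0.08},
    {"x": 0,"y": 0,"z": 0,"rx": 0,"ry": 0,"rz": 0,"hand": 0.08},
    {"x": 0,"y": 0,"z": 0,"rx": 0,"ry": 0,"rz": 0,"hand": 0.08},
  ],
)

```text
time: 22.05
tool_pos: [0.4517, -0.1654, 0.0055]
ee_rot: [-1.573, 0.002, 1.765]
wrist_force: [0.3, 0.0, 0.3]
width: 0.0797
```

Call:
play_rows(
  steps=[
    {"x": 0,"y": 0,"z": -0.002,"rx": 0,"ry": 0,"rz": 0,"hand": 0.08},
    {"x": 0,"y": 0,"z": 0,"rx": 0,"ry": 0,"rz": 0,"hand": 0.03},
    {"x": 0,"y": 0,"z": 0,"rx": 0,"ry": 0,"rz": 0,"hand": 0.03},
    {"x": 0,"y": 0,"z": 0,"rx": 0,"ry": 0,"rz": 0,"hand": 0.03},
    {"x": 0,"y": 0,"z": 0,"rx": 0,"ry": 0,"rz": 0,"hand": 0.03},
    {"x": 0,"y": 0,"z": 0,"rx": 0,"ry": 0,"rz": 0,"hand": 0.03},
  ],
)

```text
time: 22.8
tool_pos: [0.4506, -0.1648, 0.0021]
ee_rot: [-1.571, -0.0, 1.765]
wrist_force: [0.0, 0.2, 1.2]
width: 0.0549
```

Call:
play_rows(
  steps=[
    {"x": 0,"y": 0,"z": 0.02,"rx": 0,"ry": 0,"rz": 0,"hand": 0.03},
    {"x": 0,"y": 0,"z": 0.05,"rx": 0,"ry": 0,"rz": 0,"hand": 0.03},
    {"x": 0,"y": 0,"z": 0.04,"rx": 0,"ry": 0,"rz": 0,"hand": 0.03},
    {"x": 0.0034,"y": 0.047,"z": 0,"rx": 0,"ry": 0,"rz": 0,"hand": 0.03},
    {"x": 0.0034,"y": 0.047,"z": 0,"rx": 0,"ry": 0,"rz": 0,"hand": 0.03},
    {"x": 0.0034,"y": 0.047,"z": 0,"rx": 0,"ry": 0,"rz": 0,"hand": 0.03},
    {"x": 0.0034,"y": 0.047,"z": 0,"rx": 0,"ry": 0,"rz": 0,"hand": 0.03},
    {"x": 0,"y": 0,"z": 0,"rx": 0,"ry": 0,"rz": 0,"hand": 0.03},
  ],
)

```text
time: 23.8
tool_pos: [0.464, 0.0256, 0.1118]
ee_rot: [-1.571, -0.001, 1.77]
wrist_force: [0.2, -1.0, 0.2]
width: 0.0549
```

Call:
play_rows(
  steps=[
    {"x": 0,"y": 0,"z": 0,"rx": 0,"ry": 0,"rz": 0,"hand": 0.03},
    {"x": 0,"y": 0,"z": 0,"rx": 0,"ry": 0,"rz": 0,"hand": 0.03},
  ],
)

```text
time: 24.05
tool_pos: [0.4642, 0.022, 0.1119]
ee_rot: [-1.571, 0.0, 1.763]
wrist_force: [0.3, -0.6, -0.3]
width: 0.055
```

```bash
python3 - <<'E'
from h import *
s=snap('wrist','w16');snap('scene','s16'); o=robot.get_obs(); print(o['time'],o['tool_pos'],o['ee_rot'],o['wrist_force'],o['width']); ringfind(s,(45,80,40),(80,255,255),z=o['tool_pos'][2]+.007)
E
```

```text
24.15 [0.46420149 0.02197737 0.11194676] [-1.57062070e+00  1.22668110e-04  1.76295171e+00] [-0.50536214 -0.38377296 -1.03880249] 0.05494519760144988
[ 225  211  107  103 5726] ((0.4653230309486389, 0.02136954292654991), 0.028849363327026367)
```

View pics/w16.png

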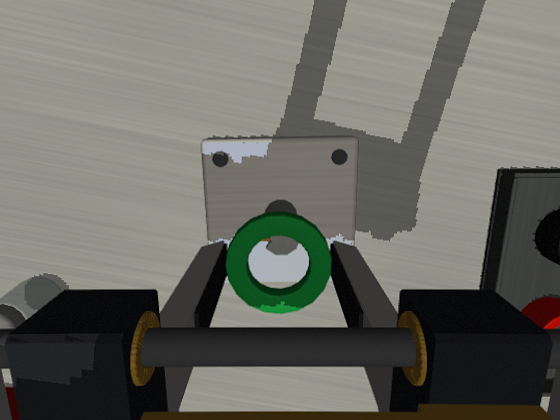

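The ring is held level at (278,262). Shift +1.3 mm in y and lower it over the spindle.

Call:
play_rows(
  steps=[
    {"x": 0.0004,"y": 0.0013,"z": 0,"rx": 0,"ry": 0,"rz": 0,"hand": 0.03},
    {"x": 0,"y": 0,"z": -0.03,"rx": 0,"ry": 0,"rz": 0,"hand": 0.03},
    {"x": 0,"y": 0,"z": -0.02,"rx": 0,"ry": 0,"rz": 0,"hand": 0.03},
    {"x": 0,"y": 0,"z": -0.02,"rx": 0,"ry": 0,"rz": 0,"hand": 0.03},
    {"x": 0,"y": 0,"z": 0,"rx": 0,"ry": 0,"rz": 0,"hand": 0.03},
  ],
)

```text
time: 24.78
tool_pos: [0.4631, 0.0242, 0.0404]
ee_rot: [-1.567, -0.001, 1.764]
wrist_force: [0.4, -0.4, 0.3]
width: 0.0546
```

Call:
play_rows(
  steps=[
    {"x": 0.001,"y": -0.0005,"z": -0.01,"rx": 0,"ry": 0,"rz": 0,"hand": 0.03},
    {"x": 0,"y": 0,"z": -0.006,"rx": 0,"ry": 0,"rz": 0,"hand": 0.03},
    {"x": 0,"y": 0,"z": 0,"rx": 0,"ry": 0,"rz": 0,"hand": 0.03},
    {"x": 0,"y": 0,"z": 0,"rx": 0,"ry": 0,"rz": 0,"hand": 0.03},
  ],
)

```text
time: 25.28
tool_pos: [0.4659, 0.0239, 0.0263]
ee_rot: [-1.571, 0.0, 1.765]
wrist_force: [0.2, -0.3, -0.1]
width: 0.0553
```

Call:
play_rows(
  steps=[
    {"x": -0.0005,"y": 0,"z": -0.0035,"rx": 0,"ry": 0,"rz": 0,"hand": 0.03},
    {"x": 0,"y": 0,"z": 0,"rx": 0,"ry": 0,"rz": 0,"hand": 0.03},
    {"x": 0,"y": 0,"z": 0,"rx": 0,"ry": 0,"rz": 0,"hand": 0.075},
    {"x": 0,"y": 0,"z": 0,"rx": 0,"ry": 0,"rz": 0,"hand": 0.075},
    {"x": 0,"y": 0,"z": 0,"rx": 0,"ry": 0,"rz": 0,"hand": 0.075},
  ],
)

```text
time: 25.9
tool_pos: [0.4652, 0.0239, 0.0226]
ee_rot: [-1.571, -0.0, 1.765]
wrist_force: [-0.6, 0.5, 0.3]
width: 0.0747
```

Call:
play_rows(
  steps=[
    {"x": 0,"y": 0,"z": 0.03,"rx": 0,"ry": 0,"rz": 0,"hand": 0.075},
    {"x": 0,"y": 0,"z": 0.05,"rx": 0,"ry": 0,"rz": 0,"hand": 0.075},
    {"x": 0,"y": 0,"z": 0.04,"rx": 0,"ry": 0,"rz": 0,"hand": 0.08},
    {"x": 0,"y": 0,"z": 0,"rx": 0,"ry": 0,"rz": 0,"hand": 0.08},
  ],
)

```text
time: 26.4
tool_pos: [0.4677, 0.0238, 0.1466]
ee_rot: [-1.579, 0.002, 1.765]
wrist_force: [-0.3, 0.7, -0.4]
width: 0.08
```

```bash
python3 - <<'E'
from h import *
s=snap('wrist','w17');t=snap('scene','s17'); o=robot.get_obs(); print(o['time'],o['tool_pos'],o['ee_rot'],o['wrist_force'],o['width']); ringfind(s,(45,80,40),(80,255,255),z=.03)
crop('s17',70,180,310,290,3.3,'s17c')
# yellow, white from top
t=snap('top','t17'); print('y');ringfind(t,(22,120,60),(35,255,255),amin=40)
crop('t17',300,180,460,300,5,'t17c')
E
```

```text
26.5 [0.46493052 0.02392784 0.14212571] [-1.57071992e+00 -1.03044583e-04  1.76496233e+00] [-0.56309277  0.8862887  -0.53739527] 0.07990639968677843
[ 248  171   64   63 1745] ((0.466135710477829, 0.02336995117366314), 0.02802186645567417)
y
[283 108  24  23 414] ((0.8531894683837891, -0.0007120990194380283), 0.04654347896575928)
[422 224  14  15  67] ((0.4853585362434387, -0.43825122714042664), 0.022962946444749832)
[136 278  28  28 511] ((0.2792230546474457, 0.446442574262619), 0.04685983434319496)
```

View pics/s17c.png

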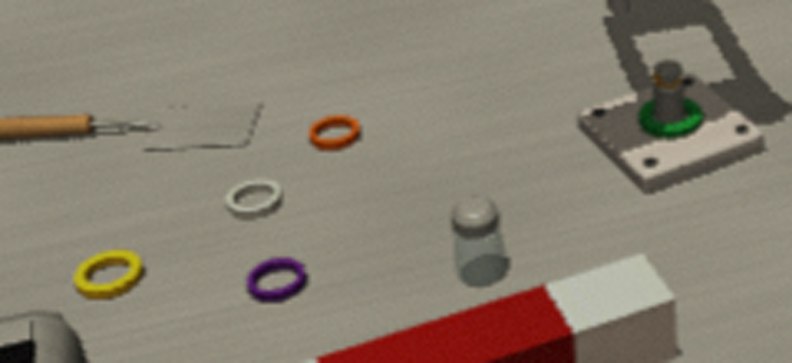

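View pics/t17c.png

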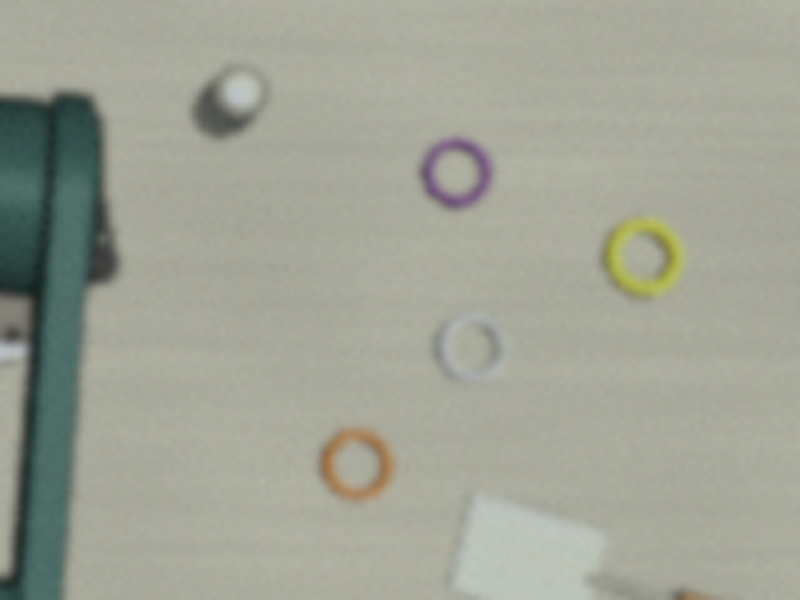

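View pics/w17.png

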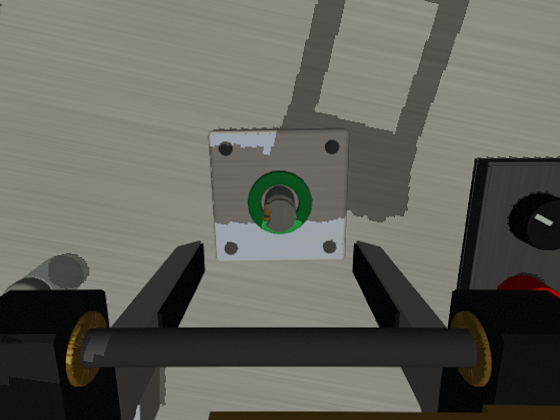

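The green ring lies flat around the spindle at wrist (280,202). Yellow comes next at top pixel (428.8,231.4), about (0.488,-0.438). I'll turn the wrist to yaw 0.5 so that joint 6 stays in range.

Call:
play_rows(
  steps=[
    {"x": 0.0026,"y": -0.051,"z": 0,"rx": 0,"ry": 0,"rz": -0.14,"hand": 0.08},
    {"x": 0.0026,"y": -0.051,"z": 0,"rx": 0,"ry": 0,"rz": -0.14,"hand": 0.08},
    {"x": 0.0026,"y": -0.051,"z": 0,"rx": 0,"ry": 0,"rz": -0.14,"hand": 0.08},
    {"x": 0.0026,"y": -0.051,"z": 0,"rx": 0,"ry": 0,"rz": -0.14,"hand": 0.08},
    {"x": 0.0026,"y": -0.051,"z": 0,"rx": 0,"ry": 0,"rz": -0.14,"hand": 0.08},
    {"x": 0.0026,"y": -0.051,"z": 0,"rx": 0,"ry": 0,"rz": -0.14,"hand": 0.08},
    {"x": 0.0026,"y": -0.051,"z": 0,"rx": 0,"ry": 0,"rz": -0.14,"hand": 0.08},
    {"x": 0.0026,"y": -0.051,"z": 0,"rx": 0,"ry": 0,"rz": -0.14,"hand": 0.08},
  ],
)

```text
time: 27.55
tool_pos: [0.4848, -0.3849, 0.1395]
ee_rot: [-1.566, 0.0, 0.64]
wrist_force: [-0.4, -0.5, 0.2]
width: 0.0802
```

Call:
play_rows(
  steps=[
    {"x": 0.0026,"y": -0.054,"z": 0,"rx": 0,"ry": 0,"rz": -0.14,"hand": 0.08},
    {"x": 0,"y": 0,"z": -0.04,"rx": 0,"ry": 0,"rz": 0,"hand": 0.08},
    {"x": 0,"y": 0,"z": -0.03,"rx": 0,"ry": 0,"rz": 0,"hand": 0.08},
    {"x": 0,"y": 0,"z": 0,"rx": 0,"ry": 0,"rz": 0,"hand": 0.08},
    {"x": 0,"y": 0,"z": 0,"rx": 0,"ry": 0,"rz": 0,"hand": 0.08},
    {"x": 0,"y": 0,"z": 0,"rx": 0,"ry": 0,"rz": 0,"hand": 0.08},
  ],
)

```text
time: 28.3
tool_pos: [0.4893, -0.4386, 0.0745]
ee_rot: [-1.574, -0.001, 0.505]
wrist_force: [-0.0, 0.3, -0.3]
width: 0.0798
```

```bash
python3 - <<'E'
from h import *
s=snap('wrist','w18'); o=robot.get_obs(); print(o['time'],o['tool_pos'],o['ee_rot'],o['joint_positions'],o['width']); ringfind(s,(22,90,40),(35,255,255))
E
```

```text
28.35 [ 0.48932562 -0.43867093  0.07456628] [-1.57408980e+00 -8.97841467e-04  5.05288954e-01] [-8.17133540e-01  3.75732350e-01  1.28478651e+00  6.09233786e-05
  1.47766067e+00 -1.32242658e+00] 0.0798977212537347
[ 244  186   70   68 2236] ((0.48898422718048096, -0.438039094209671), 0.02551504410803318)
```

View pics/w18.png

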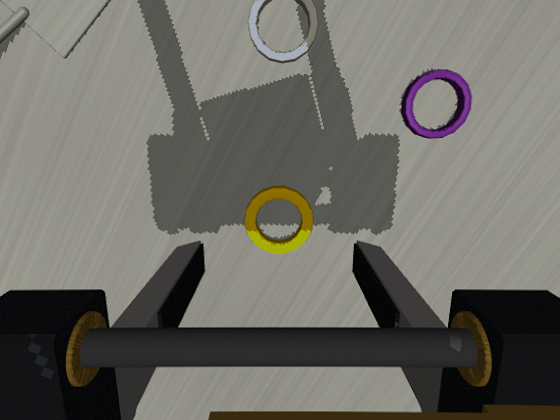

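Yellow is at (279,219), measured at (0.489,-0.438), right under the tool. Going down 70 mm.

Call:
play_rows(
  steps=[
    {"x": 0,"y": 0.0005,"z": -0.035,"rx": 0,"ry": 0,"rz": 0,"hand": 0.075},
    {"x": 0,"y": 0,"z": -0.025,"rx": 0,"ry": 0,"rz": 0,"hand": 0.075},
    {"x": 0,"y": 0,"z": -0.008,"rx": 0,"ry": 0,"rz": 0,"hand": 0.075},
    {"x": 0,"y": 0,"z": 0,"rx": 0,"ry": 0,"rz": 0,"hand": 0.075},
    {"x": 0,"y": 0,"z": 0,"rx": 0,"ry": 0,"rz": 0,"hand": 0.075},
  ],
)

```text
time: 28.98
tool_pos: [0.4894, -0.4385, 0.0065]
ee_rot: [-1.574, -0.001, 0.505]
wrist_force: [0.2, -0.1, 0.2]
width: 0.0751
```

Call:
play_rows(
  steps=[
    {"x": 0,"y": 0,"z": -0.0035,"rx": 0,"ry": 0,"rz": 0,"hand": 0.075},
    {"x": 0,"y": 0,"z": 0,"rx": 0,"ry": 0,"rz": 0,"hand": 0.03},
    {"x": 0,"y": 0,"z": 0,"rx": 0,"ry": 0,"rz": 0,"hand": 0.03},
    {"x": 0,"y": 0,"z": 0,"rx": 0,"ry": 0,"rz": 0,"hand": 0.03},
    {"x": 0,"y": 0,"z": 0,"rx": 0,"ry": 0,"rz": 0,"hand": 0.03},
    {"x": 0,"y": 0,"z": 0,"rx": 0,"ry": 0,"rz": 0,"hand": 0.03},
  ],
)

```text
time: 29.72
tool_pos: [0.4885, -0.4376, 0.0011]
ee_rot: [-1.571, -0.0, 0.505]
wrist_force: [-0.0, 0.8, -0.2]
width: 0.0492
```

Gripped at 49 mm. Lift and carry.

Call:
play_rows(
  steps=[
    {"x": 0,"y": 0,"z": 0.02,"rx": 0,"ry": 0,"rz": 0,"hand": 0.03},
    {"x": 0,"y": 0,"z": 0.05,"rx": 0,"ry": 0,"rz": 0,"hand": 0.03},
    {"x": 0,"y": 0,"z": 0.045,"rx": 0,"ry": 0,"rz": 0,"hand": 0.03},
    {"x": -0.0027,"y": 0.0512,"z": 0,"rx": 0,"ry": 0,"rz": 0,"hand": 0.03},
    {"x": -0.0027,"y": 0.0512,"z": 0,"rx": 0,"ry": 0,"rz": 0,"hand": 0.03},
    {"x": -0.0027,"y": 0.0512,"z": 0,"rx": 0,"ry": 0,"rz": 0,"hand": 0.03},
    {"x": -0.0027,"y": 0.0512,"z": 0,"rx": 0,"ry": 0,"rz": 0,"hand": 0.03},
    {"x": -0.0027,"y": 0.0512,"z": 0,"rx": 0,"ry": 0,"rz": 0,"hand": 0.03},
  ],
)

```text
time: 30.72
tool_pos: [0.4752, -0.1801, 0.1177]
ee_rot: [-1.573, -0.002, 0.505]
wrist_force: [-0.3, -0.1, 0.2]
width: 0.0491
```

Call:
play_rows(
  steps=[
    {"x": -0.0027,"y": 0.0512,"z": 0,"rx": 0,"ry": 0,"rz": 0,"hand": 0.03},
    {"x": -0.0027,"y": 0.0512,"z": 0,"rx": 0,"ry": 0,"rz": 0,"hand": 0.03},
    {"x": -0.0027,"y": 0.0512,"z": 0,"rx": 0,"ry": 0,"rz": 0,"hand": 0.03},
    {"x": -0.0022,"y": 0.0512,"z": 0,"rx": 0,"ry": 0,"rz": 0,"hand": 0.03},
    {"x": 0,"y": 0,"z": 0,"rx": 0,"ry": 0,"rz": 0,"hand": 0.03},
    {"x": 0,"y": 0,"z": 0,"rx": 0,"ry": 0,"rz": 0,"hand": 0.03},
    {"x": 0,"y": 0,"z": 0,"rx": 0,"ry": 0,"rz": 0,"hand": 0.03},
  ],
)

```text
time: 31.6
tool_pos: [0.465, 0.022, 0.1165]
ee_rot: [-1.572, -0.0, 0.503]
wrist_force: [-0.2, 0.5, -0.3]
width: 0.0494
```

```bash
python3 - <<'E'
from h import *
s=snap('wrist','w19'); o=robot.get_obs(); print(o['time'],o['tool_pos'],o['ee_rot'],o['wrist_force'],o['width']); ringfind(s,(20,90,40),(35,255,255),z=o['tool_pos'][2]+.008)
E
```

```text
31.65 [0.46491712 0.02198719 0.11627958] [-1.57124814e+00 -2.43167921e-04  5.02878223e-01] [-0.15126207  0.47020629  0.17601959] 0.04957575428082871
[ 230  214   97   93 4351] ((0.46473899483680725, 0.02126794308423996), 0.026069188490509987)
[145 311  27  75 739] ((0.43078917264938354, -0.056501355022192), 0.024124078452587128)
[386 311  27  75 697] ((0.5481979846954346, 0.008056983351707458), 0.023980790749192238)
[ 125  404  410   16 3476] ((0.5376291275024414, -0.05012134835124016), 0.11884458363056183)
```

View pics/w19.png

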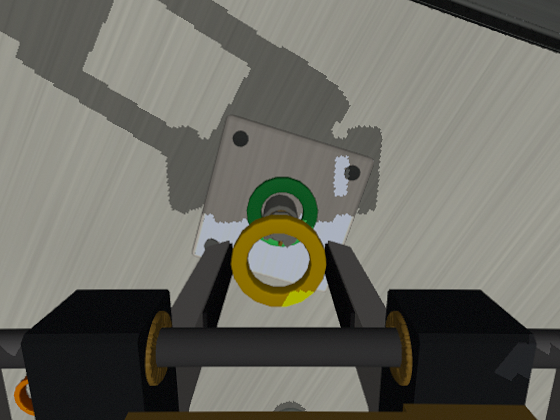

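The yellow ring is level at (279,261). Shift +1.5 mm in y and lower it.

Call:
play_rows(
  steps=[
    {"x": 0.0002,"y": 0.0015,"z": 0,"rx": 0,"ry": 0,"rz": 0,"hand": 0.03},
    {"x": 0,"y": 0,"z": -0.03,"rx": 0,"ry": 0,"rz": 0,"hand": 0.03},
    {"x": 0,"y": 0,"z": -0.02,"rx": 0,"ry": 0,"rz": 0,"hand": 0.03},
    {"x": 0,"y": 0,"z": -0.02,"rx": 0,"ry": 0,"rz": 0,"hand": 0.03},
    {"x": 0,"y": 0,"z": -0.01,"rx": 0,"ry": 0,"rz": 0,"hand": 0.03},
    {"x": 0,"y": 0,"z": 0,"rx": 0,"ry": 0,"rz": 0,"hand": 0.03},
    {"x": 0,"y": 0,"z": 0,"rx": 0,"ry": 0,"rz": 0,"hand": 0.03},
  ],
)

```text
time: 32.52
tool_pos: [0.4656, 0.0246, 0.0369]
ee_rot: [-1.572, -0.001, 0.505]
wrist_force: [0.2, -0.2, -0.0]
width: 0.0494
```

Call:
play_rows(
  steps=[
    {"x": 0,"y": 0,"z": -0.004,"rx": 0,"ry": 0,"rz": 0,"hand": 0.03},
    {"x": 0,"y": 0,"z": 0,"rx": 0,"ry": 0,"rz": 0,"hand": 0.03},
    {"x": 0,"y": 0,"z": 0,"rx": 0,"ry": 0,"rz": 0,"hand": 0.07},
    {"x": 0,"y": 0,"z": 0,"rx": 0,"ry": 0,"rz": 0,"hand": 0.07},
    {"x": 0,"y": 0,"z": 0,"rx": 0,"ry": 0,"rz": 0,"hand": 0.07},
  ],
)

```text
time: 33.15
tool_pos: [0.465, 0.0247, 0.0321]
ee_rot: [-1.571, -0.0, 0.505]
wrist_force: [-0.6, -0.3, -0.2]
width: 0.0696
```

Call:
play_rows(
  steps=[
    {"x": 0,"y": 0,"z": 0.03,"rx": 0,"ry": 0,"rz": 0,"hand": 0.07},
    {"x": 0,"y": 0,"z": 0.05,"rx": 0,"ry": 0,"rz": 0,"hand": 0.07},
    {"x": 0,"y": 0,"z": 0.04,"rx": 0,"ry": 0,"rz": 0,"hand": 0.07},
    {"x": 0,"y": 0,"z": 0,"rx": 0,"ry": 0,"rz": 0,"hand": 0.07},
  ],
)

```text
time: 33.65
tool_pos: [0.4674, 0.0246, 0.1561]
ee_rot: [-1.575, -0.007, 0.505]
wrist_force: [0.4, 0.3, 0.3]
width: 0.0698
```

```bash
python3 - <<'E'
from h import *
s=snap('wrist','w20'); snap('scene','s20');t=snap('top','t20');o=robot.get_obs(); print(o['time'],o['tool_pos'],o['ee_rot'],o['width'])
crop('w20',180,120,380,270,4,'w20c'); crop('t20',300,180,460,300,5,'t20c'); crop('s20',70,180,310,290,3.3,'s20c')
print(at(t,394,249.5,.01))
E
```

```text
33.8 [0.46405604 0.02478618 0.15051579] [-1.56947538  0.00195356  0.50502379] 0.06999690069908185
[ 0.42446221 -0.32442705  0.01      ]
```

View pics/w20c.png

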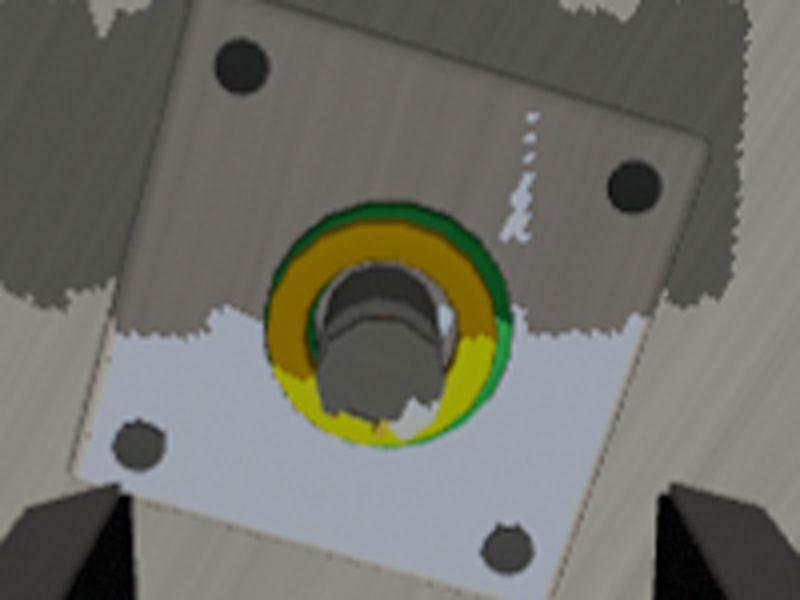

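View pics/t20c.png

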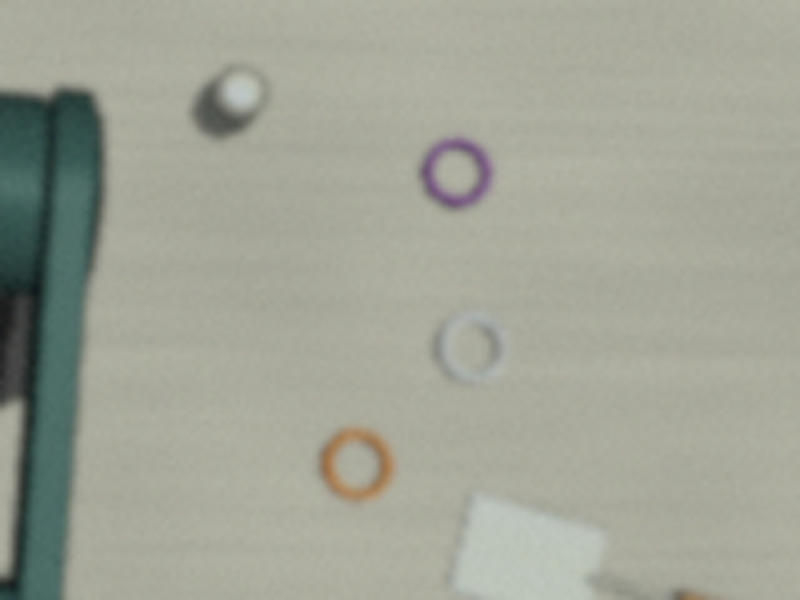

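View pics/s20c.png

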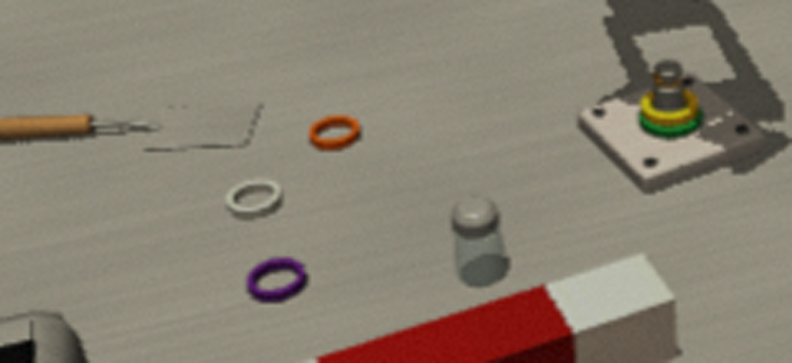

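Yellow lies flat on green. The white ring is at top pixel (394,249.5), about (0.427,-0.324). Orange (371,273) and purple (391,214) are the decoys, and in the enlarged crop the middle one, which is pale, is the right one.

Call:
play_rows(
  steps=[
    {"x": -0.0055,"y": -0.0498,"z": 0,"rx": 0,"ry": 0,"rz": 0,"hand": 0.07},
    {"x": -0.0055,"y": -0.0498,"z": 0,"rx": 0,"ry": 0,"rz": 0,"hand": 0.07},
    {"x": -0.0055,"y": -0.0498,"z": 0,"rx": 0,"ry": 0,"rz": 0,"hand": 0.07},
    {"x": -0.0055,"y": -0.0498,"z": 0,"rx": 0,"ry": 0,"rz": 0,"hand": 0.07},
    {"x": -0.0055,"y": -0.0498,"z": 0,"rx": 0,"ry": 0,"rz": 0,"hand": 0.07},
    {"x": -0.0055,"y": -0.0498,"z": 0,"rx": 0,"ry": 0,"rz": 0,"hand": 0.07},
    {"x": -0.005,"y": -0.0498,"z": -0.02,"rx": 0,"ry": 0,"rz": 0,"hand": 0.07},
    {"x": 0,"y": 0,"z": -0.06,"rx": 0,"ry": 0,"rz": 0,"hand": 0.07},
  ],
)

```text
time: 34.8
tool_pos: [0.4275, -0.3285, 0.0722]
ee_rot: [-1.577, -0.001, 0.5]
wrist_force: [0.2, 0.0, 0.1]
width: 0.0702
```

Call:
play_rows(
  steps=[
    {"x": 0,"y": 0,"z": 0,"rx": 0,"ry": 0,"rz": 0,"hand": 0.07},
    {"x": 0,"y": 0,"z": 0,"rx": 0,"ry": 0,"rz": 0,"hand": 0.07},
    {"x": 0,"y": 0,"z": 0,"rx": 0,"ry": 0,"rz": 0,"hand": 0.07},
  ],
)

```text
time: 35.17
tool_pos: [0.4287, -0.3247, 0.075]
ee_rot: [-1.576, -0.002, 0.506]
wrist_force: [-0.6, 0.6, -0.7]
width: 0.07
```

```bash
python3 - <<'E'
from h import *
s=snap('wrist','w21');o=robot.get_obs(); print(o['time'],o['tool_pos'],o['ee_rot'],o['width'])
P=cloud(s); Q=P.reshape(-1,3); m=(Q[:,2]>.006)&(Q[:,2]<.013)&(np.hypot(Q[:,0]-.427,Q[:,1]+.324)<.035);print(m.sum(),Q[m].mean(0),cv2.minEnclosingCircle(Q[m][:,:2].astype(np.float32)))
E
```

```text
35.225 [ 0.42862053 -0.32466627  0.07501193] [-1.57591694 -0.00173105  0.5061467 ] 0.0698815640714461
1333 [ 0.42874512 -0.32397975  0.01049768] ((0.4289590120315552, -0.3246527910232544), 0.022139472886919975)
```

View pics/w21.png

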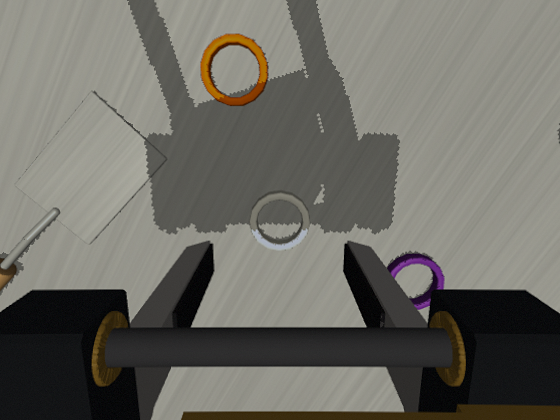

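The white ring (280,220) is right under the tool at (0.4288,-0.3243), diameter 44 mm. Purple (415,280) is clear of the jaws.

Call:
play_rows(
  steps=[
    {"x": 0,"y": 0,"z": -0.035,"rx": 0,"ry": 0,"rz": 0,"hand": 0.07},
    {"x": 0,"y": 0,"z": -0.025,"rx": 0,"ry": 0,"rz": 0,"hand": 0.07},
    {"x": 0,"y": 0,"z": -0.008,"rx": 0,"ry": 0,"rz": 0,"hand": 0.07},
    {"x": 0,"y": 0,"z": 0,"rx": 0,"ry": 0,"rz": 0,"hand": 0.07},
    {"x": 0,"y": 0,"z": 0,"rx": 0,"ry": 0,"rz": 0,"hand": 0.07},
  ],
)

```text
time: 35.85
tool_pos: [0.428, -0.3247, 0.0058]
ee_rot: [-1.574, -0.001, 0.505]
wrist_force: [0.1, -0.1, 0.0]
width: 0.07
```

Call:
play_rows(
  steps=[
    {"x": 0,"y": 0,"z": -0.003,"rx": 0,"ry": 0,"rz": 0,"hand": 0.07},
    {"x": 0,"y": 0,"z": 0,"rx": 0,"ry": 0,"rz": 0,"hand": 0.03},
    {"x": 0,"y": 0,"z": 0,"rx": 0,"ry": 0,"rz": 0,"hand": 0.03},
    {"x": 0,"y": 0,"z": 0,"rx": 0,"ry": 0,"rz": 0,"hand": 0.03},
    {"x": 0,"y": 0,"z": 0,"rx": 0,"ry": 0,"rz": 0,"hand": 0.03},
    {"x": 0,"y": 0,"z": 0,"rx": 0,"ry": 0,"rz": 0,"hand": 0.03},
  ],
)

```text
time: 36.6
tool_pos: [0.427, -0.3239, 0.0011]
ee_rot: [-1.571, -0.0, 0.505]
wrist_force: [-0.4, 0.3, 1.3]
width: 0.0432
```

Call:
play_rows(
  steps=[
    {"x": 0,"y": 0,"z": 0.04,"rx": 0,"ry": 0,"rz": 0,"hand": 0.03},
    {"x": 0,"y": 0,"z": 0.05,"rx": 0,"ry": 0,"rz": 0,"hand": 0.03},
    {"x": 0.0054,"y": 0.0496,"z": 0.025,"rx": 0,"ry": 0,"rz": 0,"hand": 0.03},
    {"x": 0.0054,"y": 0.0496,"z": 0,"rx": 0,"ry": 0,"rz": 0,"hand": 0.03},
    {"x": 0.0054,"y": 0.0496,"z": 0,"rx": 0,"ry": 0,"rz": 0,"hand": 0.03},
    {"x": 0.0054,"y": 0.0496,"z": 0,"rx": 0,"ry": 0,"rz": 0,"hand": 0.03},
    {"x": 0.0054,"y": 0.0496,"z": 0,"rx": 0,"ry": 0,"rz": 0,"hand": 0.03},
    {"x": 0.0054,"y": 0.0496,"z": 0,"rx": 0,"ry": 0,"rz": 0,"hand": 0.03},
  ],
)

```text
time: 37.6
tool_pos: [0.4592, -0.0247, 0.1161]
ee_rot: [-1.571, -0.0, 0.505]
wrist_force: [0.8, -0.7, 0.3]
width: 0.0429
```

Call:
play_rows(
  steps=[
    {"x": 0.0054,"y": 0.0496,"z": 0,"rx": 0,"ry": 0,"rz": 0,"hand": 0.03},
    {"x": 0,"y": 0,"z": 0,"rx": 0,"ry": 0,"rz": 0,"hand": 0.03},
    {"x": 0,"y": 0,"z": 0,"rx": 0,"ry": 0,"rz": 0,"hand": 0.03},
    {"x": 0,"y": 0,"z": 0,"rx": 0,"ry": 0,"rz": 0,"hand": 0.03},
  ],
)

```text
time: 38.1
tool_pos: [0.4647, 0.0222, 0.116]
ee_rot: [-1.571, 0.0, 0.503]
wrist_force: [-0.6, -0.1, -0.2]
width: 0.043
```

```bash
python3 - <<'E'
from h import *
s=snap('wrist','w22');o=robot.get_obs(); print(o['time'],o['tool_pos'],o['ee_rot'],o['width'])
P=cloud(s); Q=P.reshape(-1,3); z=o['tool_pos'][2]; m=(Q[:,2]>z+.003)&(Q[:,2]<z+.014)&(np.hypot(Q[:,0]-.465,Q[:,1]-.0233)<.021);print(m.sum(),Q[m].mean(0),cv2.minEnclosingCircle(Q[m][:,:2].astype(np.float32)))
E
```

```text
38.15 [0.46465668 0.02211473 0.1159243 ] [-1.57097675e+00  2.08364465e-04  5.02902259e-01] 0.042894603018226285
2298 [0.46530359 0.02444176 0.12482429] ((0.4650265574455261, 0.023299941793084145), 0.021065641194581985)
```

View pics/w22.png

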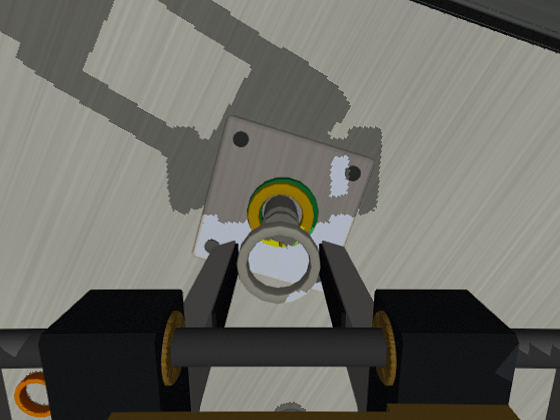

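White is level at (279,262). Lowering.

Call:
play_rows(
  steps=[
    {"x": 0.0002,"y": 0.001,"z": 0,"rx": 0,"ry": 0,"rz": 0,"hand": 0.03},
    {"x": 0,"y": 0,"z": -0.03,"rx": 0,"ry": 0,"rz": 0,"hand": 0.03},
    {"x": 0,"y": 0,"z": -0.02,"rx": 0,"ry": 0,"rz": 0,"hand": 0.03},
    {"x": 0,"y": 0,"z": -0.02,"rx": 0,"ry": 0,"rz": 0,"hand": 0.03},
    {"x": 0,"y": 0,"z": 0,"rx": 0,"ry": 0,"rz": 0,"hand": 0.03},
    {"x": 0,"y": 0,"z": 0,"rx": 0,"ry": 0,"rz": 0,"hand": 0.03},
  ],
)

```text
time: 38.9
tool_pos: [0.4655, 0.024, 0.0468]
ee_rot: [-1.571, -0.001, 0.504]
wrist_force: [0.2, -0.5, -0.2]
width: 0.043
```

Call:
play_rows(
  steps=[
    {"x": 0,"y": 0,"z": -0.004,"rx": 0,"ry": 0,"rz": 0,"hand": 0.03},
    {"x": 0,"y": 0,"z": 0,"rx": 0,"ry": 0,"rz": 0,"hand": 0.03},
    {"x": 0,"y": 0,"z": 0,"rx": 0,"ry": 0,"rz": 0,"hand": 0.065},
    {"x": 0,"y": 0,"z": 0,"rx": 0,"ry": 0,"rz": 0,"hand": 0.065},
    {"x": 0,"y": 0,"z": 0,"rx": 0,"ry": 0,"rz": 0,"hand": 0.065},
  ],
)

```text
time: 39.52
tool_pos: [0.465, 0.0244, 0.0421]
ee_rot: [-1.571, -0.0, 0.505]
wrist_force: [-0.1, 0.8, -0.4]
width: 0.0648
```

Call:
play_rows(
  steps=[
    {"x": 0,"y": 0,"z": 0.03,"rx": 0,"ry": 0,"rz": 0,"hand": 0.065},
    {"x": 0,"y": 0,"z": 0.05,"rx": 0,"ry": 0,"rz": 0,"hand": 0.065},
    {"x": 0,"y": 0,"z": 0.04,"rx": 0,"ry": 0,"rz": 0,"hand": 0.065},
    {"x": 0,"y": 0,"z": 0,"rx": 0,"ry": 0,"rz": 0,"hand": 0.065},
    {"x": 0,"y": 0,"z": 0,"rx": 0,"ry": 0,"rz": 0,"hand": 0.065},
  ],
)

```text
time: 40.15
tool_pos: [0.4643, 0.0244, 0.1609]
ee_rot: [-1.57, 0.001, 0.505]
wrist_force: [0.4, 0.1, 0.3]
width: 0.0649
```

```bash
python3 - <<'E'
from h import *
s=snap('wrist','w23');snap('scene','s23');o=robot.get_obs(); print(o['time'],o['tool_pos'],o['wrist_force'],o['width'])
crop('w23',180,120,380,270,4,'w23c');crop('s23',220,150,420,290,4,'s23c')
P=cloud(s); Q=P.reshape(-1,3); r=np.hypot(Q[:,0]-.465,Q[:,1]-.0233)
m=(r<.024)&(r>.016)&(Q[:,2]>.03);q=Q[m]; print(np.percentile(q[:,2],[5,50,95])); A=np.c_[q[:,:2]-q[:,:2].mean(0),np.ones(len(q))]; g=abs(q[:,2]-np.median(q[:,2]))<.003; print(np.linalg.lstsq(A[g],q[g][:,2],rcond=None)[0], cv2.minEnclosingCircle(q[g][:,:2].astype(np.float32)))
E
```

```text
40.25 [0.46373032 0.0244114  0.15988828] [0.57332524 0.11338179 0.18680911] 0.06515596778116223
[0.0408588  0.27648448 0.28726401]
[-0.33955299  0.61160365  0.26973966] ((0.45419079065322876, 0.04200464487075806), 0.010284182615578175)
```

View pics/w23c.png

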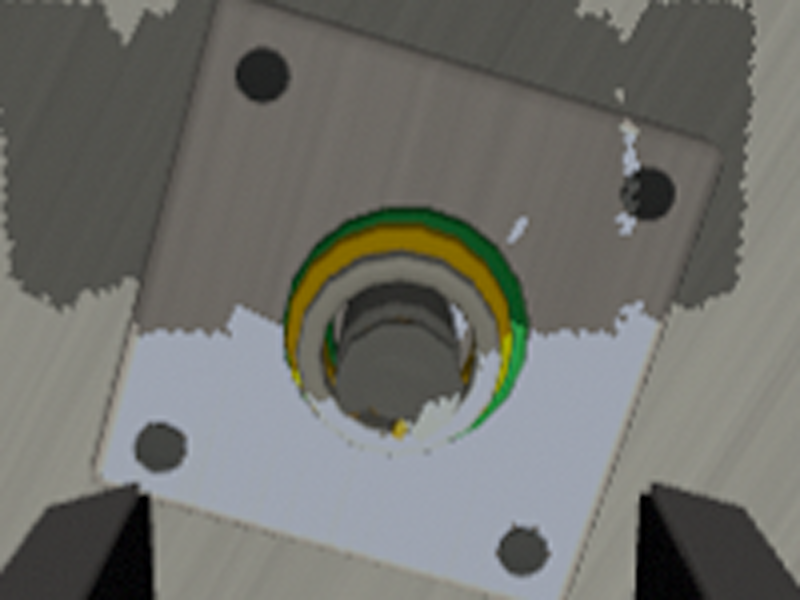

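View pics/s23c.png

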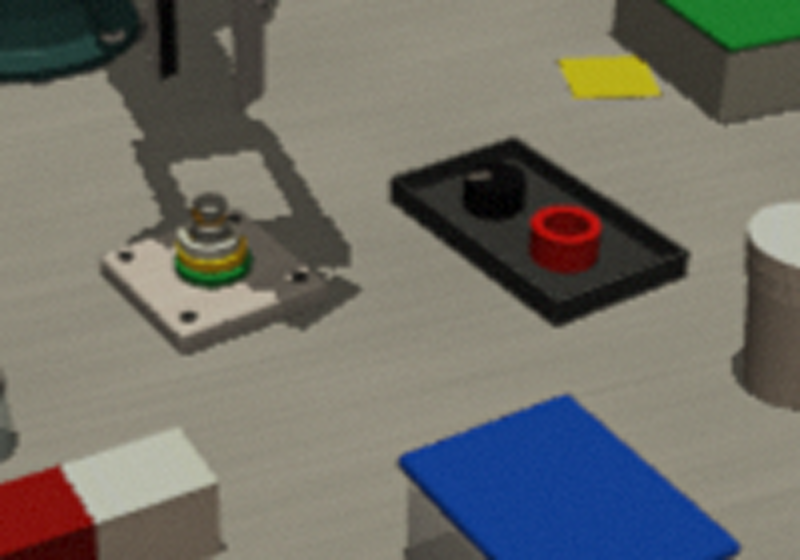

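```bash
python3 - <<'E'
from h import *
s=load('w23'); Q=cloud(s).reshape(-1,3); r=np.hypot(Q[:,0]-.465,Q[:,1]-.0233)
for lo,hi in [(.045,.055),(.035,.044),(.025,.034)]:
    m=(r<.03)&(r>.0145)&(Q[:,2]>lo)&(Q[:,2]<hi);q=Q[m]; A=np.c_[q[:,:2]-q[:,:2].mean(0),np.ones(len(q))]; print(len(q),np.linalg.lstsq(A,q[:,2],rcond=None)[0].round(3),cv2.minEnclosingCircle(q[:,:2].astype(np.float32)))
snap('top','t24'); snap('scene','s24')
E
```

```text
904 [ 0.007 -0.006  0.05 ] ((0.46571940183639526, 0.02297116070985794), 0.022066598758101463)
518 [-0.001 -0.003  0.041] ((0.4649622142314911, 0.024179816246032715), 0.024956218898296356)
432 [ 0.016 -0.007  0.031] ((0.4668366312980652, 0.024098655208945274), 0.028048155829310417)
```

View pics/t24.png

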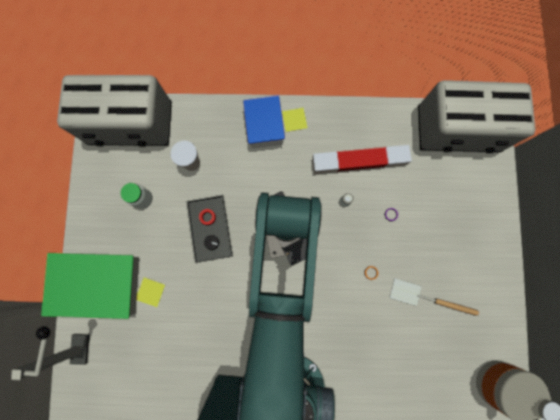

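View pics/s24.png

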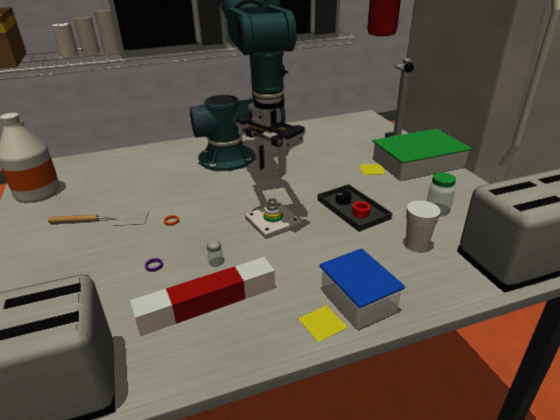

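The top and scene views show three flat rings with tops at 31, 41 and 50 mm. The cap (211,242) and sleeve (207,216) are in the tray, the bystanders are where they were, and no blue ring is anywhere. Handing in.

```bash
python3 -c "
from h import *
print(workorder.close_job(), robot.get_obs()['time'])"
```

```text
the job is handed in; nothing more can be done
the job is handed in; nothing more can be done
```

The gauge stand is ready and the job was handed in at about 40 s of the 210 s allowed; no verdict was reported.

**What I did:** I turned the cap about 4.87 rad counter-clockwise and lifted it off. The cap and then the red sleeve were set down upright in the tray. I threaded green, yellow and white onto the spindle in that order. No blue ring appeared in any view. I left the orange and purple look-alikes alone. The white ring was knocked aside during the run, so I re-measured it before picking it up.

**Last checks:**
- **Rings:** the tops measured about 31, 41 and 50 mm above the counter, as expected. Tilt was under 0.02 rad, and they sat within about 2.5 mm of the axis.
- **Cap and sleeve:** both look upright, clear of each other, on the tray floor.
- **Bystanders:** all look unmoved, judged by eye from the pictures.
- **Gripper:** open, 80 mm or more above the stack.

**What disagreed:**
- **Cap lift:** the first try met 20 N, so I stopped and turned about 0.09 rad more. The second try met 15 N while the cap was rising, then came free.
- **Cameras:** the top and wrist cameras disagreed by about 2–3 mm, so I used the wrist values.

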